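# Load the check standard and set the photometer's slit by clicks

### The job

Get the bench photometer ready for its check reading: put the tall metal-framed check standard from the cuvette rack fully home in the square sample well, and set the slit dial by feel. Turn the dial gently clockwise until it meets its closed stop, without forcing it against the stop, then open it anticlockwise by exactly three clicks. Leave the other cuvettes and the glassware where they stand.

Things in the scene. Friction and masses are not known exactly. Their poses are not given: they have to be found in the camera images.
- slit_dial (a point): Slit dial: upright round black ribbed knob on the deck, 30 mm wide, 42 mm tall, flange 42 mm wide and 5 mm high at its foot, no mark or pointer. Point on its vertical axis, 30 mm above the deck, 13.5 mm below the knob's top; fixed to the case, does not turn. Clockwise seen from above closes the slit. 12 clicks to a turn (30 degrees each); at the start 2 to 4 clicks open. Grip it with about 60 N.
- dial_foot (a point): Dial axis at deck level, fixed to the case. Feel of the dial: leaving a detent takes about 0.2 N m at once (0.1 to 0.25 felt), falling to nothing half a click on; there the shaft snaps ahead by itself into the next detent: one bump of torque per click. The knob is loose on its shaft: after each snap and each reversal it turns almost free, for up to about one click, before it drives again.
- slit_jaw_edge (a point): Edge of the slit's moving steel jaw under the small clear window on the deck, midway between dial and well. It moves 0.1 mm along the photometer's y axis per click, 0 at closed: too little to be read from a measured position.
- slit_fixed_jaw (a point): Edge of the fixed jaw under the same window; its axes are the photometer's. With the slit closed the moving edge lies on it. The closed stop is a sprung buffer at the last detent: 0.6 N m more at first contact, then 2 N m per rad, so the torque passes 0.5 N m (a click stays under 0.3). Over 0.25 rad into it the jaws are forced. Let go, it springs back to that detent.
- well (a point): Centre of the mouth of the sample well in the photometer's white deck: a square hole 15 mm by 15 mm and 35 mm deep with a 1.5 mm chamfer, in a black trim; the deck around it is flat. Axes are the photometer's: z up, x from the keypad front to the back, the hole's sides along x and y.
- photometer: The bench photometer, fixed: 240 mm deep (x), 320 mm wide (y), deck 110 mm above the bench; origin under its centre, the sloped keypad facing -x. Well at (30, 80) mm and dial axis at (30, -85) mm in its x, y.
- standard_center (a point): Centre of the check standard, the tallest thing in the rack: an upright square bar 12.5 x 12.5 x 65 mm, aluminium frame with a dark glass pane in its lower half and a black grip of the top 18 mm, 30 g. This point is half-way up (32.5 mm above its foot, 32.5 mm below its top). Fully home in the well it stands out of the deck by 30 mm, so this point is then 2.5 mm below the deck.
- cuvette_rack: White block rack, fixed, 44 mm (x) by 152 mm (y) by 30 mm high, origin under its centre; four square holes 15 mm wide and 20 mm deep in a row along its y at -54, -18, 18 and 54 mm. The standard and the two cuvettes stand in three of them.
- cuvette_a_center (a point): Centre of an empty clear cuvette in the rack, 12.5 x 12.5 x 45 mm (22.5 mm above its foot). Leave it.
- cuvette_b_center (a point): Centre of the other empty clear cuvette, 12.5 x 12.5 x 45 mm (22.5 mm above its foot). Leave it.
- beaker: Glass beaker, 70 mm across, 95 mm tall, origin under its centre. Leave it.
- flask: Conical glass flask, 82 mm across, 130 mm tall, origin under its centre. Leave it.
- reagent_bottle: White plastic bottle, 60 mm across, 150 mm tall, origin under its centre. Leave it.
- light_cap: Black light cap, an open cup 40 mm across, 35 mm tall, origin under its centre. Leave it.
There are look-alikes about, which are no part of the job. There is more than one size of the part that bears standard_center; the job needs the smaller.

How it is judged (in metres and radians):
On the way:
1. the slit dial is turned down to its closed stop (y of slit_jaw_edge in the frame of slit_fixed_jaw below 2e-05 m), for 0.1 s.
At the end, for the whole second after the job is handed in: The slit, after having been at its closed stop, stands three clicks open (0.3 mm, within 0.03 mm); the check standard stands upright, fully home in the well (within about 1.7 mm of its bottom), released and at rest (y of slit_jaw_edge in the frame of slit_fixed_jaw between 0.00027 and 0.00033 m and z of standard_center in the frame of well below -0.0008 m and horizontal distance between standard_center and well below 0.004 m and angle between standard_center's own z axis and vertical below 0.1 rad and linear speed of standard below 0.01 m/s); the robot touches nothing.
It fails at once if the dial is forced against its closed stop (turned more than about 0.25 rad into it) (y of slit_jaw_edge in the frame of slit_fixed_jaw below -5e-05 m).
It fails at once if the standard is rammed against the photometer with more than 40 N (contact force between standard and photometer above 40 N).
It fails at once if a cuvette is taken out or knocked (moved over 20 mm) (distance of any of cuvette_a_center, cuvette_b_center from where it was at the start of the episode above 0.02 m).
It fails at once if the glassware, bottle or cap is knocked (moved over 30 mm) (distance of any of beaker, flask, reagent_bottle, light_cap from where it was at the start of the episode above 0.03 m).
It also fails if it takes over 72 s, if anything falls off the work surface, if the arm or the gripper's body presses on something with over 40 N, if the wrist force passes 120 N, or if a joint passes its speed limit or range.

### The arm

A 6-joint arm with a two-finger parallel gripper is mounted at the origin on the work surface. World frame = base frame: x ahead of the robot, y to its left, z up, the work surface at z = 0. Lengths are in mm, angles in rad, forces in N, time in s.
With the tool pointing down it reaches from about 275 to 1000 mm from the base axis. Payload 8.4 kg.
Tool frame: the origin (TCP) lies at the very end of the fingers, on their centre line; the grasp point (between the pads) lies 19 mm behind it; z points along the fingers, y is the direction in which the jaws open and shut (so a half turn about z gives the same grasp; the last joint's range is limited). The gripper opens to 85 mm and grips with 20 to 120 N. Pads are 22 mm wide; open, the fingers measure 114 mm over their backs; the gripper's body (76 mm by 85 mm) begins 54 mm behind the grasp point. The pads swing forward as they close: fully open they stand 13 mm farther back than shut.
Start: joints at [-1.285, 0.353, 1.633, -0, 1.155, -0.002], TCP at [177.401, -599.297, 231.281] pointing down, gripper open.
Joint ranges: [-2.63, 2.63], [-0.92, 2.1], [0.06, 2.66], [-1.3, 4.44], [0, 2.69], [-3.02, 3.02]. Speed limits (rad/s): [2.22, 2.22, 2.79, 3.14, 3.14, 3.14].

### API

Orientations are given as [roll, pitch, yaw] about the fixed x, y, z axes, in that order (R = Rz(yaw) Ry(pitch) Rx(roll)).
In Python, from rig import r gives the robot as it stands.
- The arm moves only by the tool move_arm, never from a script. Its argument "increments" is a list of rows, each an object of numbers: "tx", "ty", "tz": the shift along the tool's x, y, z in cm; "rx", "ry", "rz": the turn, a rotation vector about the tool's x, y, z in degrees; "gripper": the gripper's target within -1 to 1 (fully open at 1, half-way at 0, shut at -1). A call has 1 to 12 rows; each row shifts and turns the commanded pose from where the row before left it, along the tool's axes as they then stand; what a row does not reach is not made up. A row lasts 1/10 s, in which the tool goes at most 50 mm and 8.59 degrees, less where a joint would pass 70% of its speed; a pose out of reach is approached as far as the arm can. A call is refused whole if a number of a shift passes 5 or a number of a turn 8.59, either way. A call with a gripper value outside its range is refused whole. The fingers move at their own pace and stop on an object; "squeeze" is the grip in N (left out, the last holds). Time passes only in rows, so rows that do not move let the fingers close. It gives the time, the measured TCP pose, the force and the opening at its end, in the units of the state.
- r.sense(): the state, without advancing time (a new reading comes with each control period).
- r.grab_frame(name): name is "scene" or "top" or "wrist"; returns (picture, depth): 400x640x3 uint8, red, green, blue; 400x640 float32, mm along the optical axis (not along the pixel's ray), 0 where there is no reading.
- r.camera_model(name): a dict with "fx", "fy", "cx", "cy" (pixels), "R" (3x3) and "t" (3): a world point X has camera coordinates R X + t; the wrist camera has in their place "hand_eye" (4x4, takes a point from camera to tool coordinates, whose origin is the TCP and whose axes are the flange's). Camera axes: x right, y down, z forward; pixel columns grow to the right and rows downward; lengths in mm; the calibration is good to about 2 mm. A picture is of the moment at which its call begins: read the wrist's pose just before it. camera_model takes no time and is no camera call.
- r.sign_off(): hands the job in, once; it reports no verdict.
Trained networks look in the newest picture that a camera, given by its name, has taken for a name from the list of things; names that differ only in an ending like _2 or _b are one class to them, and where a whole thing is asked for, a point or a joint stands for the part that bears it (a point fixed in the world has none). Each returns a list of dicts, best first, with "confidence" (0 to 1); they miss things now and then, are a little off and sometimes report something else, mostly with a low value. They report only what shows in the picture. A call takes as long as a camera call. They do not tell look-alikes from the thing itself.
- r.cut_out(query, camera): "mask" (400x640 bool, what is visible of it) and "bbox" ([left, top, right, bottom] in pixels, round what is visible of it).
- r.place_of(query, camera): "location" ([row, column] in pixels: a listed point, or the origin of a listed thing).
The state is a dict: "clock": time; "qpos": joint angles; "qvel": joint speeds; "joint_efforts": joint torques, N m; "eef_pos": TCP position; "tcp_rot": TCP orientation; "contact_force": force on the tool from outside, world axes, zero at the start; "wrist_torque": the same for the moment, N m; "opening": opening from 0.0 (shut) to 1.0 (fully open).
Only numpy, scipy, OpenCV 4.12 (cv2) and the standard library are available. Lean on these libraries where they do the work, as an engineer would, in place of code of your own. Each camera call takes 0.05 s, during which the arm holds its last target. There are 200 camera calls.

## Working session

There is one attempt and no reset: what is moved stays moved. The work goes in short steps, Python scripts to look and compute and a tool call to move; the robot and the scene stay as the last step left them, time stands still between calls to the robot, and variables do not carry over. Pictures are saved under pics/ and viewed, about 8 in all and at most 12, crops included, and the job is handed in when it is done.

Besides the shell and the picture viewer there is one more tool, called after ">>>" as name(argument=value, ...), one argument or row to a line, values as JSON. move_arm: Moves the arm, as the interface text tells. Its arguments: {"type":"object","properties":{"increments":{"type":"array","items":{"type":"object","properties":{"tx":{"type":"number"},"ty":{"type":"number"},"tz":{"type":"number"},"rx":{"type":"number"},"ry":{"type":"number"},"rz":{"type":"number"},"gripper":{"type":"number"}}}},"squeeze":{"type":"number"}},"required":["increments"]}

```bash
ls; mkdir -p pics; cat > h.py <<'E'
import numpy as np, cv2
from rig import r
from scipy.spatial.transform import Rotation as Ro
def pix2world(cam,u,v,d,st=None):
    m=r.camera_model(cam)
    p=np.array([(u-m['cx'])/m['fx']*d,(v-m['cy'])/m['fy']*d,d])
    if 'R' in m: return np.array(m['R']).T@(p-np.array(m['t']))
    H=np.array(m['hand_eye']); q=H[:3,:3]@p+H[:3,3]
    return Ro.from_euler('xyz',st['tcp_rot']).as_matrix()@q+np.array(st['eef_pos'])
def rayz(cam,u,v,z,st=None):
    a=pix2world(cam,u,v,0.,st);b=pix2world(cam,u,v,1000.,st)
    return a+(b-a)*(z-a[2])/(b[2]-a[2])
E
python3 - <<'E'
from h import *
s=r.sense(); print(s)
ims=[]
for c in ['scene','top']:
    im,d=r.grab_frame(c); ims.append(im); np.save(f'{c}_d.npy',d); np.save(f'{c}.npy',im)
    for n in ['slit_dial','dial_foot','well','photometer','standard_center','cuvette_rack','cuvette_a_center','slit_fixed_jaw']:
        for o in r.place_of(n,c)[:4]:
            v,u=o['location']; dd=d[int(v),int(u)] if 0<=v<400 and 0<=u<640 else 0
            print(c,n,round(o['confidence'],2),np.round([u,v]),dd,np.round(pix2world(c,u,v,dd),1))
    cv2.imwrite(f'pics/{c}.png',im[:,:,::-1])
print(r.sense()['clock'])
E
```

```text
pics
{'clock': 0.0, 'qpos': array([-1.28541782e+00,  3.53642726e-01,  1.63412761e+00,  7.62010394e-06,
        1.15515887e+00, -2.37787478e-03]), 'qvel': array([ 0.00020893,  0.00037669, -0.00088622,  0.0001195 ,  0.00077948,
       -0.00150983]), 'joint_efforts': array([ 1.94766704e-03, -6.05245042e+01, -3.42069197e+01,  2.04882363e-04,
        9.05363326e-03, -3.13500394e-06]), 'eef_pos': array([ 177.26263779, -598.85795679,  230.56783989]), 'tcp_rot': array([-3.14025612e+00, -1.01453257e-05,  2.87753289e-01]), 'contact_force': array([ 0.27881956, -0.16632386, -0.57401663]), 'wrist_torque': array([ 0.02762308, -0.02467175, -0.03722558]), 'opening': 0.9965536846571703}
scene slit_dial 0.81 [257. 166.] 1196.8865 [ 587.4 -184.   150.2]
scene slit_dial 0.3 [220. 178.] 1383.2244 [ 627.  -384.2   23.9]
scene dial_foot 0.77 [260. 175.] 1216.7228 [ 581.  -182.6  118.4]
scene dial_foot 0.18 [257. 172.] 1207.474 [ 588.2 -183.8  130.2]
scene well 0.73 [277. 204.] 1113.959 [609.6 -42.  107.5]
scene well 0.7 [256. 171.] 1204.9902 [ 590.1 -185.4  134.9]
scene well 0.21 [428. 270.] 997.5026 [417.
[... 375 characters left out ...]
5 [265. 186.] 1174.3694 [ 597.  -128.2  114.6]
top slit_dial 0.66 [393. 179.] 1000.77356 [ 574.3 -196.   153.7]
top dial_foot 0.96 [391. 179.] 1000.23016 [ 573.2 -190.7  154.1]
top well 0.93 [330. 167.] 1053.0093 [620.5 -31.  109.4]
top photometer 0.93 [359. 193.] 1041.8707 [ 545.8 -108.   107.8]
top standard_center 0.47 [188. 247.] 1061.9749 [406.5 380.4  67.1]
top standard_center 0.36 [211. 245.] 1054.3516 [411.  313.   75.2]
top cuvette_rack 0.77 [217. 228.] 1107.2894 [463.2 309.3  30.2]
top cuvette_rack 0.37 [354. 192.] 1043.2668 [549.3 -95.9 107.1]
top cuvette_a_center 0.52 [220. 206.] 1119.5464 [530.6 303.   28.9]
top slit_fixed_jaw 0.79 [363. 178.] 1039.9171 [ 585.7 -119.9  116.4]
0.9
```

```bash
python3 - <<'E'
import numpy as np,cv2
a=np.load('scene.npy');b=np.load('top.npy')
# crop both
A=cv2.resize(a[120:340,180:520],(800,518),interpolation=cv2.INTER_CUBIC)
B=cv2.resize(b[120:300,160:440],(800,514),interpolation=cv2.INTER_CUBIC)
cv2.imwrite('pics/a.png',A[:,:,::-1]);cv2.imwrite('pics/b.png',B[:,:,::-1])
E
```

```text
(no output)
```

View pics/a.png

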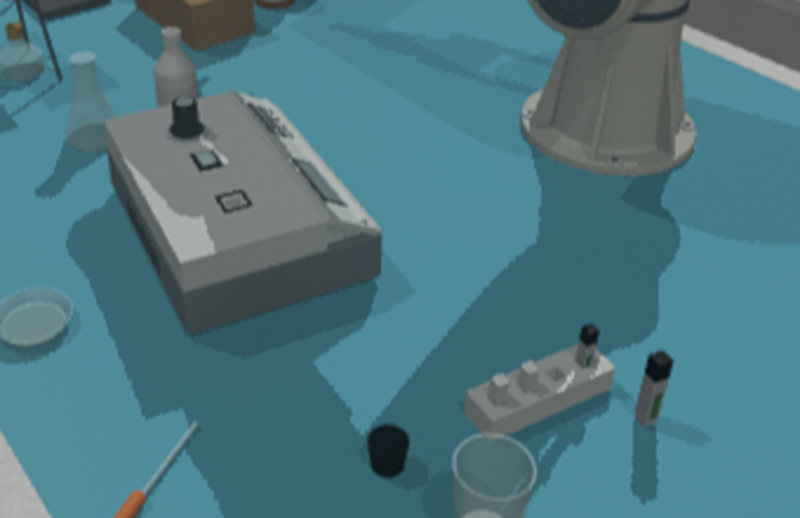

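View pics/b.png

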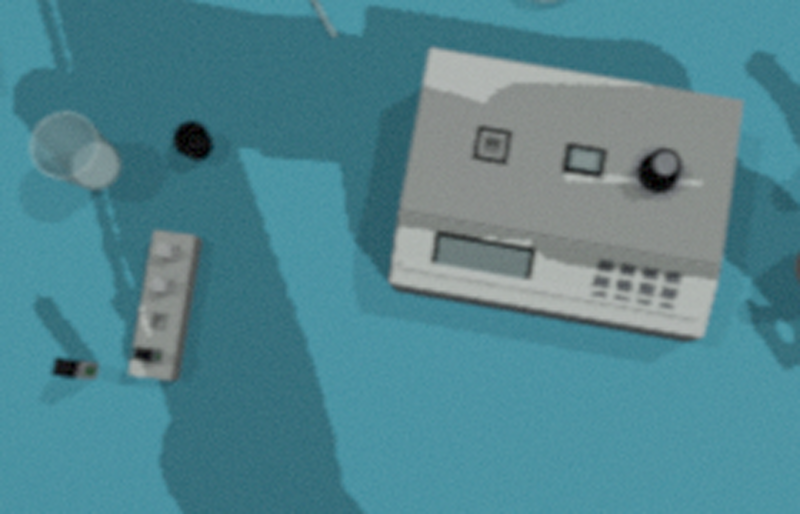

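The rack standard (the job's smaller one) is at scene (428,269) and top (211,245). The taller look-alike stands alone on the bench at scene (456,284) and top (188,247). The cuvettes, at scene ~(389,288), have no black grip. The dial is at scene (257,166) and the well at scene (277,204). I'll do the dial first.

```bash
cat >> h.py <<'E'
def inc(target,s=None):
    "tool-frame shift (cm) from the measured pose to a world point, and current yaw"
    s=s or r.sense(); R=Ro.from_euler('xyz',s['tcp_rot']).as_matrix()
    return np.round(R.T@(np.array(target)-s['eef_pos'])/10,2)
E
python3 - <<'E'
from h import *
for c,pts in {'scene':dict(dialtop=(257,166,140),foot=(260,175,110),well=(277,204,110),jaw=(265,186,110),std=(428,269,42.5),big=(456,284,35)),'top':dict(dial=(393,179,140),foot=(391,179,110),well=(330,167,110),jaw=(363,178,110),std=(211,245,42.5))}.items():
    for k,(u,v,z) in pts.items(): print(c,k,np.round(rayz(c,u,v,z),1))
d=np.load('top_d.npy')
# photometer deck edge points by depth -> world, fit rectangle
m=r.camera_model('top'); H,W=d.shape
vv,uu=np.mgrid[:H,:W]; ok=(d>0)
P=np.stack([(uu-m['cx'])/m['fx']*d,(vv-m['cy'])/m['fy']*d,d],-1)
X=(P-np.array(m['t']))@np.array(m['R'])
for name,(z0,z1,x0,x1,y0,y1) in dict(deck=(100,118,400,800,-320,120),rack=(22,36,350,600,220,400),knob=(145,160,540,640,-250,-150)).items():
    q=ok&(X[...,2]>z0)&(X[...,2]<z1)&(X[...,0]>x0)&(X[...,0]<x1)&(X[...,1]>y0)&(X[...,1]<y1)
    pts=X[q][:,:2].astype(np.float32); print(name,len(pts),cv2.minAreaRect(pts),np.median(X[q][:,2]))
for n in ['bottle','x']: pass
for yy in ['reagent_bottle','flask','beaker','light_cap']:
    for o in r.place_of(yy,'top')[:2]:
        v,u=o['location']; print(yy,round(o['confidence'],2),np.round(rayz('top',u,v,0)))
E
```

```text
scene dialtop [ 578.7 -201.3  140. ]
scene foot [ 574.2 -196.5  110. ]
scene well [611.1 -41.2 110. ]
scene jaw [ 592.4 -136.2  110. ]
scene std [414.6 318.8  42.5]
scene big [393.3 385.7  35. ]
top dial [ 576.2 -199.6  140. ]
top foot [ 583.  -199.8  110. ]
top well [621.6 -29.6 110. ]
top jaw [ 587.7 -121.4  110. ]
top std [413.  321.8  42.5]
deck 7525 ((582.9292602539062, -111.50001525878906), (317.1980895996094, 204.63560485839844), 78.76702117919922) 109.8317289436096
rack 675 ((496.356689453125, 335.5852966308594), (209.6015625, 120.27299499511719), 1.9012219905853271) 29.207264432776917
knob 110 ((578.66357421875, -196.35252380371094), (29.609914779663086, 30.03561019897461), 88.54430389404297) 153.14543839666288
reagent_bottle 0.88 [ 494. -391.    0.]
flask 0.82 [ 606. -421.    0.]
flask 0.68 [ 606. -222.    0.]
beaker 0.88 [625. 402.   0.]
light_cap 0.58 [645. 290.   0.]
```

>>> move_arm(
  increments=[
    {"tx": 4.1, "ty": -2.2, "gripper": 1},
    {"tx": 4.1, "ty": -2.2},
    {"tx": 4.1, "ty": -2.2},
    {"tx": 4.1, "ty": -2.2},
    {"tx": 4.1, "ty": -2.2},
    {"tx": 4.1, "ty": -2.2},
    {"tx": 4.1, "ty": -2.2},
    {"tx": 4.1, "ty": -2.2},
    {"tx": 4.1, "ty": -2.2},
    {"tx": 4.1, "ty": -2.2},
    {"tx": 4.1, "ty": -2.2},
    {"tx": 4.1, "ty": -2.2},
  ],
)

```text
invalid input
```

>>> move_arm(
  increments=[
    {"rz": -7},
    {"rz": -7},
    {"rz": -7},
    {"rz": -7},
    {"rz": -7},
    {"rz": -7},
    {"rz": -7},
    {"rz": -7},
    {"rz": -7},
    {"rz": -7},
  ],
)

```text
invalid input
```

```bash
python3 - <<'E'
from h import *
s=r.sense(); print(s['clock'],s['qpos'],s['eef_pos'],s['tcp_rot'],s['contact_force'],s['wrist_torque'])
im,d=r.grab_frame('wrist'); print(r.camera_model('wrist'))
np.save('w_d.npy',d)
for n in ['slit_dial','dial_foot','well','slit_fixed_jaw']:
    for o in r.place_of(n,'wrist')[:3]:
        v,u=o['location']; z=140 if n=='slit_dial' else 110
        print(n,round(o['confidence'],2),np.round([u,v]),np.round(rayz('wrist',u,v,z,s),1))
m=r.camera_model('wrist'); H,W=d.shape; vv,uu=np.mgrid[:H,:W]
P=np.stack([(uu-m['cx'])/m['fx']*d,(vv-m['cy'])/m['fy']*d,d],-1)
E=np.array(m['hand_eye']); X=(P@E[:3,:3].T+E[:3,3])@Ro.from_euler('xyz',s['tcp_rot']).as_matrix().T+s['eef_pos']
q=(d>0)&(X[...,2]>146)&(X[...,2]<160)&(np.hypot(X[...,0]-578,X[...,1]+197)<30)
print(q.sum(), cv2.minEnclosingCircle(X[q][:,:2].astype(np.float32)) if q.sum() else '', np.median(X[q],0))
cv2.imwrite('pics/w1.png',im[:,:,::-1])
E
```

```text
1.1 [-1.28543195e+00  3.53016128e-01  1.63339796e+00  2.17384367e-05
  1.15520242e+00 -2.41487657e-03] [ 177.38779109 -599.30016532  231.27176174] [-3.14156885e+00 -1.99453193e-05  2.87770481e-01] [-0.51538439  0.22700047 -0.12642434] [-0.04921813 -0.02833234 -0.03961593]
{'fx': 281.7202658406892, 'fy': 281.7202658406892, 'cx': 318.0244890029429, 'cy': 194.74322834009334, 'hand_eye': array([[-3.70421589e-04, -9.57733290e-01, -2.87657450e-01,
         7.44675094e+01],
       [ 9.99999930e-01, -3.70410109e-04, -5.44657218e-05,
        -7.08787212e-02],
       [-5.43875927e-05, -2.87657450e-01,  9.57733360e-01,
        -1.42335845e+02],
       [ 0.00000000e+00,  0.00000000e+00,  0.00000000e+00,
         1.00000000e+00]])}
0  [nan nan nan]
  return _methods._mean(a, axis=axis, dtype=dtype,
  ret = um.true_divide(
```

View pics/w1.png

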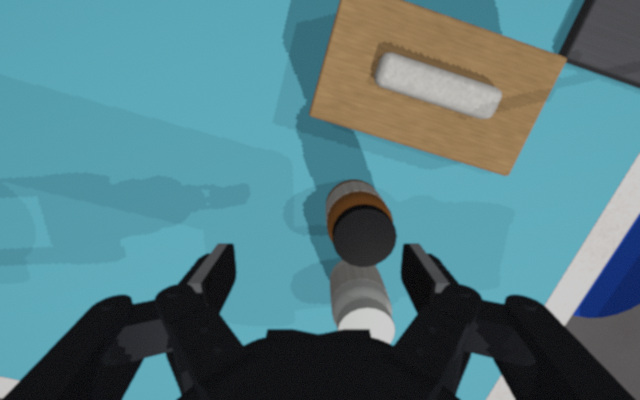

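The rows were refused and the arm has not moved. The wrist picture shows only bench clutter: an amber bottle at (362,225), a white-capped bottle at (365,322) and a wooden tray. I'll check the clutter heights and retry with complete rows.

```bash
python3 - <<'E'
from h import *
d=np.load('w_d.npy');s=r.sense()
for u,v in [(362,225),(365,322),(430,85)]: print(d[v,u],pix2world('wrist',u,v,d[v,u],s))
E
```

```text
285.78546 [ 154.41599569 -652.51478069  108.73984558]
319.11572 [  43.45751821 -694.28466084  109.45219147]
256.33362 [ 298.67778594 -669.59419422   99.39813525]
```

>>> move_arm(
  increments=[
    {"tx": 0.5, "ty": 0, "tz": -2, "rx": 0, "ry": 0, "rz": 0, "gripper": 1},
  ],
  squeeze=60,
)

```text
clock: 1.45
eef_pos: [181.4, -596.4, 248.9]
tcp_rot: [-3.137, 0.0, 0.287]
contact_force: [-0.6, -0.6, -0.3]
opening: 0.997
```

>>> move_arm(
  increments=[
    {"tx": 4.1, "ty": -2.2},
    {"tx": 4.1, "ty": -2.2},
    {"tx": 4.1, "ty": -2.2},
    {"tx": 4.1, "ty": -2.2},
    {"tx": 4.1, "ty": -2.2},
    {"tx": 4.1, "ty": -2.2},
    {"tx": 4.1, "ty": -2.2},
    {"tx": 4.1, "ty": -2.2},
    {"tx": 4.1, "ty": -2.2},
    {"tx": 4.1, "ty": -2.2},
    {"tx": 4.1, "ty": -2.2},
    {"tx": 4.1, "ty": -2.2},
  ],
  squeeze=60,
)

```text
invalid input
```

>>> move_arm(
  increments=[
    {"tx": 4.1, "ty": -2.2, "tz": 0, "rx": 0, "ry": 0, "rz": 0, "gripper": 1},
    {"tx": 4.1, "ty": -2.2, "tz": 0, "rx": 0, "ry": 0, "rz": 0, "gripper": 1},
    {"tx": 4.1, "ty": -2.2, "tz": 0, "rx": 0, "ry": 0, "rz": 0, "gripper": 1},
    {"tx": 4.1, "ty": -2.2, "tz": 0, "rx": 0, "ry": 0, "rz": 0, "gripper": 1},
    {"tx": 4.1, "ty": -2.2, "tz": 0, "rx": 0, "ry": 0, "rz": 0, "gripper": 1},
    {"tx": 4.1, "ty": -2.2, "tz": 0, "rx": 0, "ry": 0, "rz": 0, "gripper": 1},
    {"tx": 4.1, "ty": -2.2, "tz": 0, "rx": 0, "ry": 0, "rz": 0, "gripper": 1},
    {"tx": 4.1, "ty": -2.2, "tz": 0, "rx": 0, "ry": 0, "rz": 0, "gripper": 1},
    {"tx": 4.1, "ty": -2.2, "tz": 0, "rx": 0, "ry": 0, "rz": 0, "gripper": 1},
    {"tx": 4.1, "ty": -2.2, "tz": 0, "rx": 0, "ry": 0, "rz": 0, "gripper": 1},
    {"tx": 4.1, "ty": -2.2, "tz": 0, "rx": 0, "ry": 0, "rz": 0, "gripper": 1},
    {"tx": 4.1, "ty": -2.2, "tz": 0, "rx": 0, "ry": 0, "rz": 0, "gripper": 1},
  ],
)

```text
clock: 2.65
eef_pos: [580.3, -203.5, 251.5]
tcp_rot: [3.141, -0.0, 0.288]
contact_force: [-0.3, -0.8, -0.1]
opening: 1.002
```

>>> move_arm(
  increments=[
    {"tx": 0, "ty": 0, "tz": 0, "rx": 0, "ry": 0, "rz": -7, "gripper": 1},
    {"tx": 0, "ty": 0, "tz": 0, "rx": 0, "ry": 0, "rz": -7, "gripper": 1},
    {"tx": 0, "ty": 0, "tz": 0, "rx": 0, "ry": 0, "rz": -7, "gripper": 1},
    {"tx": 0, "ty": 0, "tz": 0, "rx": 0, "ry": 0, "rz": -7, "gripper": 1},
    {"tx": 0, "ty": 0, "tz": 0, "rx": 0, "ry": 0, "rz": -7, "gripper": 1},
    {"tx": 0, "ty": 0, "tz": 0, "rx": 0, "ry": 0, "rz": -7, "gripper": 1},
    {"tx": 0, "ty": 0, "tz": 0, "rx": 0, "ry": 0, "rz": -7, "gripper": 1},
    {"tx": 0, "ty": 0, "tz": 0, "rx": 0, "ry": 0, "rz": -7, "gripper": 1},
    {"tx": 0, "ty": 0, "tz": 0, "rx": 0, "ry": 0, "rz": -7, "gripper": 1},
    {"tx": 0, "ty": 0, "tz": 0, "rx": 0, "ry": 0, "rz": -7, "gripper": 1},
  ],
)

```text
clock: 3.65
eef_pos: [579.0, -205.1, 251.3]
tcp_rot: [3.142, -0.0, 1.515]
contact_force: [1.2, -1.0, 0.6]
opening: 0.999
```

```bash
cat >> h.py <<'E'
def cloud(d,s):
    m=r.camera_model('wrist'); H,W=d.shape; vv,uu=np.mgrid[:H,:W]
    P=np.stack([(uu-m['cx'])/m['fx']*d,(vv-m['cy'])/m['fy']*d,d],-1)
    E=np.array(m['hand_eye']); return (P@E[:3,:3].T+E[:3,3])@Ro.from_euler('xyz',s['tcp_rot']).as_matrix().T+s['eef_pos']
E
python3 - <<'E'
from h import *
s=r.sense(); print(s['clock'],s['qpos'],s['eef_pos'],s['tcp_rot'],s['contact_force'],s['wrist_torque'])
im,d=r.grab_frame('wrist')
for n in ['slit_dial','dial_foot','well','slit_fixed_jaw']:
    for o in r.place_of(n,'wrist')[:3]:
        v,u=o['location']; z=140 if n=='slit_dial' else 110
        print(n,round(o['confidence'],2),np.round([u,v]),np.round(rayz('wrist',u,v,z,s),1))
X=cloud(d,s)
q=(d>0)&(X[...,2]>146)&(X[...,2]<160)&(np.hypot(X[...,0]-578,X[...,1]+197)<30)
print(q.sum(), cv2.minEnclosingCircle(X[q][:,:2].astype(np.float32)) if q.sum() else '', np.median(X[q],0))
cv2.imwrite('pics/w2.png',im[:,:,::-1])
E
```

```text
3.65 [-3.42842596e-01  3.18568650e-01  1.63646387e+00  2.66511054e-05
  1.18655774e+00 -2.86609897e-01] [ 579.02210531 -205.07354046  251.29249191] [ 3.14158337e+00 -2.30230787e-05  1.51455364e+00] [ 1.20494601 -0.98322902  0.5897669 ] [ 0.04047863  0.00873857 -0.02037178]
slit_dial 0.97 [318. 182.] [ 580.9 -195.4  140. ]
dial_foot 0.91 [319. 175.] [ 581.3 -195.3  110. ]
dial_foot 0.18 [273. 276.] [ 522.  -310.5  110. ]
slit_fixed_jaw 0.57 [324.  98.] [ 591. -121.  110.]
940 ((580.7428588867188, -195.09278869628906), 15.843968391418457) [ 580.76148456 -193.76975785  153.346718  ]
```

View pics/w2.png

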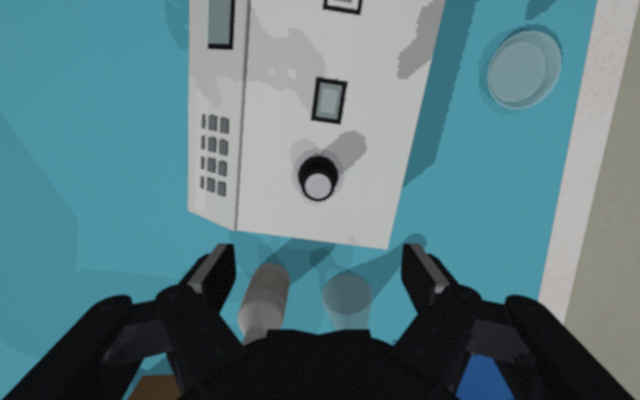

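The dial knob is at (318,178) and fits a circle at world (581,-195), r≈15 mm. The window is at (330,100). The bottle and flask tops near (260,300) and (345,300) sit below the gripper body height. I'll align over the knob, then go down.

>>> move_arm(
  increments=[
    {"tx": 1.0, "ty": 0.1, "tz": 0, "rx": 0, "ry": 0, "rz": 0, "gripper": 1},
    {"tx": 0, "ty": 0, "tz": 3, "rx": 0, "ry": 0, "rz": 0, "gripper": 1},
    {"tx": 0, "ty": 0, "tz": 3, "rx": 0, "ry": 0, "rz": 0, "gripper": 1},
    {"tx": 0, "ty": 0, "tz": 3, "rx": 0, "ry": 0, "rz": 0, "gripper": 1},
    {"tx": 0, "ty": 0, "tz": 2.5, "rx": 0, "ry": 0, "rz": 0, "gripper": 1},
    {"tx": 0, "ty": 0, "tz": 1.4, "rx": 0, "ry": 0, "rz": 0, "gripper": 1},
    {"tx": 0, "ty": 0, "tz": 0, "rx": 0, "ry": 0, "rz": 0, "gripper": 1},
    {"tx": 0, "ty": 0, "tz": 0, "rx": 0, "ry": 0, "rz": 0, "gripper": 1},
  ],
  squeeze=60,
)

```text
clock: 4.7
eef_pos: [581.2, -195.1, 123.0]
tcp_rot: [3.141, 0.0, 1.509]
contact_force: [-0.4, 0.3, 0.2]
opening: 1.002
```

```bash
python3 - <<'E'
from h import *
s=r.sense(); print(s['clock'],s['eef_pos'],s['tcp_rot'],s['contact_force'],s['wrist_torque'],inc([580.8,-195.2,122],s))
E
```

```text
4.7 [ 581.20658705 -195.103969    123.02381002] [3.14088466e+00 1.22627444e-04 1.50915174e+00] [-0.44099785  0.31930435  0.22696919] [ 0.02280683 -0.02623551  0.01107588] [-0.01 -0.04  0.1 ]
```

Well aligned. Closing on the knob.

>>> move_arm(
  increments=[
    {"tx": 0, "ty": 0, "tz": 0, "rx": 0, "ry": 0, "rz": 0, "gripper": -1},
    {"tx": 0, "ty": 0, "tz": 0, "rx": 0, "ry": 0, "rz": 0, "gripper": -1},
    {"tx": 0, "ty": 0, "tz": 0, "rx": 0, "ry": 0, "rz": 0, "gripper": -1},
    {"tx": 0, "ty": 0, "tz": 0, "rx": 0, "ry": 0, "rz": 0, "gripper": -1},
    {"tx": 0, "ty": 0, "tz": 0, "rx": 0, "ry": 0, "rz": 0, "gripper": -1},
    {"tx": 0, "ty": 0, "tz": 0, "rx": 0, "ry": 0, "rz": 0, "gripper": -1},
    {"tx": 0, "ty": 0, "tz": 0, "rx": 0, "ry": 0, "rz": 0, "gripper": -1},
    {"tx": 0, "ty": 0, "tz": 0, "rx": 0, "ry": 0, "rz": 0, "gripper": -1},
  ],
  squeeze=60,
)

```text
clock: 5.5
eef_pos: [579.6, -195.2, 123.2]
tcp_rot: [-3.14, -0.0, 1.509]
contact_force: [-7.3, 0.5, 10.5]
opening: 0.333
```

```bash
cat > f.py <<'E'
from h import *
import os,json
s=r.sense(); y=np.degrees(s['tcp_rot'][2])
print(round(float(s['clock']),2),'yaw %.1f j6 %.2f'%(y,s['qpos'][5]),'Tz %.3f'%s['wrist_torque'][2],'T',np.round(s['wrist_torque'],2),'F',np.round(s['contact_force'],1),'pos',np.round(s['eef_pos'],1),'open %.3f'%s['opening'],'tau6 %.3f'%s['joint_efforts'][5])
E
python3 f.py
```

```text
5.5 yaw 86.5 j6 -0.27 Tz -0.040 T [ 0.14  1.18 -0.04] F [-7.3  0.5 10.5] pos [ 579.6 -195.2  123.2] open 0.333 tau6 -0.004
```

>>> move_arm(
  increments=[
    {"tx": 0, "ty": -0.1, "tz": 0, "rx": 0, "ry": 0, "rz": 4, "gripper": -1},
    {"tx": 0, "ty": 0, "tz": 0, "rx": 0, "ry": 0, "rz": 3, "gripper": -1},
    {"tx": 0, "ty": 0, "tz": 0, "rx": 0, "ry": 0, "rz": 0, "gripper": -1},
  ],
)

```text
clock: 5.8
eef_pos: [579.6, -195.2, 123.3]
tcp_rot: [3.141, 0.0, 1.386]
contact_force: [-3.8, -0.2, 6.9]
opening: 0.336
```

```bash
python3 f.py
```

```text
5.8 yaw 79.4 j6 -0.14 Tz 0.127 T [0.11 0.54 0.13] F [-3.8 -0.2  6.9] pos [ 579.6 -195.2  123.3] open 0.336 tau6 0.798
```

>>> move_arm(
  increments=[
    {"tx": 0, "ty": 0, "tz": 0, "rx": 0, "ry": 0, "rz": 4, "gripper": -1},
    {"tx": 0, "ty": 0, "tz": 0, "rx": 0, "ry": 0, "rz": 3, "gripper": -1},
    {"tx": 0, "ty": 0, "tz": 0, "rx": 0, "ry": 0, "rz": 0, "gripper": -1},
  ],
)

```text
clock: 6.1
eef_pos: [579.7, -195.2, 123.3]
tcp_rot: [3.141, 0.0, 1.263]
contact_force: [-2.5, 1.1, 6.9]
opening: 0.332
```

```bash
python3 f.py
```

```text
6.1 yaw 72.4 j6 -0.02 Tz 0.111 T [0.11 0.57 0.11] F [-2.5  1.1  6.9] pos [ 579.7 -195.2  123.3] open 0.332 tau6 0.787
```

>>> move_arm(
  increments=[
    {"tx": 0, "ty": 0, "tz": 0, "rx": 0, "ry": 0, "rz": 4, "gripper": -1},
    {"tx": 0, "ty": 0, "tz": 0, "rx": 0, "ry": 0, "rz": 3, "gripper": -1},
    {"tx": 0, "ty": 0, "tz": 0, "rx": 0, "ry": 0, "rz": 0, "gripper": -1},
  ],
)

```text
clock: 6.4
eef_pos: [579.7, -195.2, 123.2]
tcp_rot: [3.141, 0.0, 1.141]
contact_force: [-3.3, 1.0, 6.2]
opening: 0.334
```

```bash
python3 f.py
```

```text
6.4 yaw 65.4 j6 0.10 Tz 0.012 T [0.05 0.46 0.01] F [-3.3  1.   6.2] pos [ 579.7 -195.2  123.2] open 0.334 tau6 0.678
```

>>> move_arm(
  increments=[
    {"tx": 0, "ty": 0, "tz": 0, "rx": 0, "ry": 0, "rz": 4, "gripper": -1},
    {"tx": 0, "ty": 0, "tz": 0, "rx": 0, "ry": 0, "rz": 3, "gripper": -1},
    {"tx": 0, "ty": 0, "tz": 0, "rx": 0, "ry": 0, "rz": 0, "gripper": -1},
  ],
)

```text
clock: 6.7
eef_pos: [579.8, -195.3, 123.2]
tcp_rot: [3.141, 0.0, 1.019]
contact_force: [-2.4, 0.5, 5.9]
opening: 0.335
```

```bash
python3 f.py
```

```text
6.7 yaw 58.4 j6 0.22 Tz -0.015 T [-0.06  0.4  -0.01] F [-2.4  0.5  5.9] pos [ 579.8 -195.3  123.2] open 0.335 tau6 0.678
```

>>> move_arm(
  increments=[
    {"tx": 0, "ty": 0, "tz": 0, "rx": 0, "ry": 0, "rz": 4, "gripper": -1},
    {"tx": 0, "ty": 0, "tz": 0, "rx": 0, "ry": 0, "rz": 3, "gripper": -1},
    {"tx": 0, "ty": 0, "tz": 0, "rx": 0, "ry": 0, "rz": 0, "gripper": -1},
  ],
)

```text
clock: 7.0
eef_pos: [579.8, -195.4, 123.2]
tcp_rot: [3.141, 0.0, 0.897]
contact_force: [-2.7, -0.5, 7.2]
opening: 0.333
```

```bash
python3 f.py
```

```text
7.0 yaw 51.4 j6 0.35 Tz 0.130 T [-0.07  0.45  0.13] F [-2.7 -0.5  7.2] pos [ 579.8 -195.4  123.2] open 0.333 tau6 0.818
```

>>> move_arm(
  increments=[
    {"tx": 0, "ty": 0, "tz": 0, "rx": 0, "ry": 0, "rz": 4, "gripper": -1},
    {"tx": 0, "ty": 0, "tz": 0, "rx": 0, "ry": 0, "rz": 3, "gripper": -1},
    {"tx": 0, "ty": 0, "tz": 0, "rx": 0, "ry": 0, "rz": 0, "gripper": -1},
  ],
)

```text
clock: 7.3
eef_pos: [579.8, -195.4, 123.2]
tcp_rot: [3.141, 0.0, 0.775]
contact_force: [-2.6, -1.2, 6.2]
opening: 0.339
```

```bash
python3 f.py
```

```text
7.3 yaw 44.4 j6 0.47 Tz 0.165 T [-0.04  0.4   0.17] F [-2.6 -1.2  6.2] pos [ 579.8 -195.4  123.2] open 0.339 tau6 0.830
```

>>> move_arm(
  increments=[
    {"tx": 0, "ty": 0, "tz": 0, "rx": 0, "ry": 0, "rz": 4, "gripper": -1},
    {"tx": 0, "ty": 0, "tz": 0, "rx": 0, "ry": 0, "rz": 3, "gripper": -1},
    {"tx": 0, "ty": 0, "tz": 0, "rx": 0, "ry": 0, "rz": 0, "gripper": -1},
  ],
)

```text
clock: 7.6
eef_pos: [579.9, -195.5, 123.2]
tcp_rot: [3.141, -0.0, 0.653]
contact_force: [-1.8, -1.1, 5.2]
opening: 0.336
```

```bash
python3 f.py
```

```text
7.6 yaw 37.4 j6 0.59 Tz -0.013 T [ 0.04  0.36 -0.01] F [-1.8 -1.1  5.2] pos [ 579.9 -195.5  123.2] open 0.336 tau6 0.675
```

>>> move_arm(
  increments=[
    {"tx": 0, "ty": 0, "tz": 0, "rx": 0, "ry": 0, "rz": 4, "gripper": -1},
    {"tx": 0, "ty": 0, "tz": 0, "rx": 0, "ry": 0, "rz": 3, "gripper": -1},
    {"tx": 0, "ty": 0, "tz": 0, "rx": 0, "ry": 0, "rz": 0, "gripper": -1},
  ],
)

```text
clock: 7.9
eef_pos: [579.9, -195.6, 123.2]
tcp_rot: [3.141, -0.0, 0.53]
contact_force: [-0.7, -1.3, 5.2]
opening: 0.339
```

```bash
python3 f.py
```

```text
7.9 yaw 30.4 j6 0.71 Tz 0.020 T [-0.24  0.28  0.02] F [-0.7 -1.3  5.2] pos [ 579.9 -195.6  123.2] open 0.339 tau6 0.684
```

Two bumps so far. The next drive could be the stop, so I'll take single steps.

>>> move_arm(
  increments=[
    {"tx": 0, "ty": 0, "tz": 0, "rx": 0, "ry": 0, "rz": 4, "gripper": -1},
    {"tx": 0, "ty": 0, "tz": 0, "rx": 0, "ry": 0, "rz": 3, "gripper": -1},
    {"tx": 0, "ty": 0, "tz": 0, "rx": 0, "ry": 0, "rz": 0, "gripper": -1},
  ],
)

```text
clock: 8.2
eef_pos: [579.9, -195.7, 123.2]
tcp_rot: [3.14, -0.0, 0.408]
contact_force: [-1.6, -2.1, 4.6]
opening: 0.337
```

```bash
python3 f.py
```

```text
8.2 yaw 23.4 j6 0.84 Tz 0.043 T [-0.22  0.28  0.04] F [-1.6 -2.1  4.6] pos [ 579.9 -195.7  123.2] open 0.337 tau6 0.702
```

>>> move_arm(
  increments=[
    {"tx": 0, "ty": 0, "tz": 0, "rx": 0, "ry": 0, "rz": 2, "gripper": -1},
    {"tx": 0, "ty": 0, "tz": 0, "rx": 0, "ry": 0, "rz": 2, "gripper": -1},
    {"tx": 0, "ty": 0, "tz": 0, "rx": 0, "ry": 0, "rz": 0, "gripper": -1},
  ],
)

```text
clock: 8.5
eef_pos: [579.8, -195.7, 123.2]
tcp_rot: [3.14, -0.0, 0.339]
contact_force: [-2.4, -2.4, 6.4]
opening: 0.336
```

```bash
python3 f.py
```

```text
8.5 yaw 19.4 j6 0.90 Tz 0.292 T [-0.14  0.41  0.29] F [-2.4 -2.4  6.4] pos [ 579.8 -195.7  123.2] open 0.336 tau6 0.718
```

>>> move_arm(
  increments=[
    {"tx": 0, "ty": 0, "tz": 0, "rx": 0, "ry": 0, "rz": 2, "gripper": -1},
    {"tx": 0, "ty": 0, "tz": 0, "rx": 0, "ry": 0, "rz": 0, "gripper": -1},
  ],
)

```text
clock: 8.7
eef_pos: [579.8, -195.7, 123.2]
tcp_rot: [3.14, -0.0, 0.305]
contact_force: [-2.4, -2.1, 6.7]
opening: 0.334
```

```bash
python3 f.py
```

```text
8.7 yaw 17.5 j6 0.94 Tz 0.439 T [-0.13  0.31  0.44] F [-2.4 -2.1  6.7] pos [ 579.8 -195.7  123.2] open 0.334 tau6 0.810
```

>>> move_arm(
  increments=[
    {"tx": 0, "ty": 0, "tz": 0, "rx": 0, "ry": 0, "rz": 2, "gripper": -1},
    {"tx": 0, "ty": 0, "tz": 0, "rx": 0, "ry": 0, "rz": 0, "gripper": -1},
  ],
)

```text
clock: 8.9
eef_pos: [579.8, -195.7, 123.2]
tcp_rot: [3.14, -0.0, 0.27]
contact_force: [-2.4, -2.3, 6.9]
opening: 0.333
```

```bash
python3 f.py
```

```text
8.9 yaw 15.5 j6 0.97 Tz 0.569 T [-0.05  0.4   0.57] F [-2.4 -2.3  6.9] pos [ 579.8 -195.7  123.2] open 0.333 tau6 0.935
```

The torque has passed 0.5 N m (a click stayed under 0.2), so this is the closed stop, about 8° after first contact including pad wind-up. Now opening, counting bumps; the first 8 steps cannot reach a third click.

>>> move_arm(
  increments=[
    {"tx": 0, "ty": 0, "tz": 0, "rx": 0, "ry": 0, "rz": -4, "gripper": -1},
    {"tx": 0, "ty": 0, "tz": 0, "rx": 0, "ry": 0, "rz": -4, "gripper": -1},
    {"tx": 0, "ty": 0, "tz": 0, "rx": 0, "ry": 0, "rz": 0, "gripper": -1},
  ],
)

```text
clock: 9.2
eef_pos: [579.9, -195.6, 123.2]
tcp_rot: [3.14, -0.0, 0.412]
contact_force: [-2.3, -1.5, 6.3]
opening: 0.333
```

```bash
python3 f.py
```

```text
9.2 yaw 23.6 j6 0.83 Tz -0.011 T [-0.31  0.39 -0.01] F [-2.3 -1.5  6.3] pos [ 579.9 -195.6  123.2] open 0.333 tau6 -0.882
```

>>> move_arm(
  increments=[
    {"tx": 0, "ty": 0, "tz": 0, "rx": 0, "ry": 0, "rz": -3, "gripper": -1},
    {"tx": 0, "ty": 0, "tz": 0, "rx": 0, "ry": 0, "rz": -3, "gripper": -1},
    {"tx": 0, "ty": 0, "tz": 0, "rx": 0, "ry": 0, "rz": 0, "gripper": -1},
  ],
)

```text
clock: 9.5
eef_pos: [579.9, -195.6, 123.2]
tcp_rot: [3.14, -0.0, 0.516]
contact_force: [-2.2, -1.1, 6.1]
opening: 0.33
```

```bash
python3 f.py
```

```text
9.5 yaw 29.6 j6 0.73 Tz -0.008 T [-0.17  0.31 -0.01] F [-2.2 -1.1  6.1] pos [ 579.9 -195.6  123.2] open 0.330 tau6 -0.658
```

>>> move_arm(
  increments=[
    {"tx": 0, "ty": 0, "tz": 0, "rx": 0, "ry": 0, "rz": -3, "gripper": -1},
    {"tx": 0, "ty": 0, "tz": 0, "rx": 0, "ry": 0, "rz": -3, "gripper": -1},
    {"tx": 0, "ty": 0, "tz": 0, "rx": 0, "ry": 0, "rz": 0, "gripper": -1},
  ],
)

```text
clock: 9.8
eef_pos: [579.9, -195.5, 123.2]
tcp_rot: [3.141, -0.0, 0.621]
contact_force: [-1.7, -0.7, 5.9]
opening: 0.33
```

```bash
python3 f.py
```

```text
9.8 yaw 35.6 j6 0.62 Tz 0.014 T [-0.11  0.37  0.01] F [-1.7 -0.7  5.9] pos [ 579.9 -195.5  123.2] open 0.330 tau6 -0.659
```

>>> move_arm(
  increments=[
    {"tx": 0, "ty": 0, "tz": 0, "rx": 0, "ry": 0, "rz": -3, "gripper": -1},
    {"tx": 0, "ty": 0, "tz": 0, "rx": 0, "ry": 0, "rz": -3, "gripper": -1},
    {"tx": 0, "ty": 0, "tz": 0, "rx": 0, "ry": 0, "rz": 0, "gripper": -1},
  ],
)

```text
clock: 10.1
eef_pos: [579.8, -195.5, 123.2]
tcp_rot: [3.141, -0.0, 0.726]
contact_force: [-2.6, 0.3, 5.7]
opening: 0.33
```

```bash
python3 f.py
```

```text
10.1 yaw 41.6 j6 0.52 Tz 0.051 T [-0.06  0.39  0.05] F [-2.6  0.3  5.7] pos [ 579.8 -195.5  123.2] open 0.330 tau6 -0.659
```

>>> move_arm(
  increments=[
    {"tx": 0, "ty": 0, "tz": 0, "rx": 0, "ry": 0, "rz": -3, "gripper": -1},
    {"tx": 0, "ty": 0, "tz": 0, "rx": 0, "ry": 0, "rz": -3, "gripper": -1},
    {"tx": 0, "ty": 0, "tz": 0, "rx": 0, "ry": 0, "rz": 0, "gripper": -1},
  ],
)

```text
clock: 10.4
eef_pos: [579.8, -195.4, 123.2]
tcp_rot: [3.141, -0.0, 0.831]
contact_force: [-2.0, -0.7, 6.9]
opening: 0.335
```

```bash
python3 f.py
```

```text
10.4 yaw 47.6 j6 0.41 Tz -0.054 T [-0.05  0.38 -0.05] F [-2.  -0.7  6.9] pos [ 579.8 -195.4  123.2] open 0.335 tau6 -0.660
```

>>> move_arm(
  increments=[
    {"tx": 0, "ty": 0, "tz": 0, "rx": 0, "ry": 0, "rz": -3, "gripper": -1},
    {"tx": 0, "ty": 0, "tz": 0, "rx": 0, "ry": 0, "rz": -3, "gripper": -1},
    {"tx": 0, "ty": 0, "tz": 0, "rx": 0, "ry": 0, "rz": 0, "gripper": -1},
  ],
)

```text
clock: 10.7
eef_pos: [579.7, -195.4, 123.2]
tcp_rot: [3.141, 0.0, 0.935]
contact_force: [-2.0, 0.2, 6.6]
opening: 0.336
```

```bash
python3 f.py
```

```text
10.7 yaw 53.6 j6 0.31 Tz -0.031 T [ 0.05  0.45 -0.03] F [-2.   0.2  6.6] pos [ 579.7 -195.4  123.2] open 0.336 tau6 -0.677
```

>>> move_arm(
  increments=[
    {"tx": 0, "ty": 0, "tz": 0, "rx": 0, "ry": 0, "rz": -3, "gripper": -1},
    {"tx": 0, "ty": 0, "tz": 0, "rx": 0, "ry": 0, "rz": -3, "gripper": -1},
    {"tx": 0, "ty": 0, "tz": 0, "rx": 0, "ry": 0, "rz": 0, "gripper": -1},
  ],
)

```text
clock: 11.0
eef_pos: [579.7, -195.3, 123.2]
tcp_rot: [3.141, -0.0, 1.04]
contact_force: [-2.3, -0.4, 6.7]
opening: 0.333
```

```bash
python3 f.py
```

```text
11.0 yaw 59.6 j6 0.20 Tz -0.231 T [ 0.    0.35 -0.23] F [-2.3 -0.4  6.7] pos [ 579.7 -195.3  123.2] open 0.333 tau6 -0.848
```

>>> move_arm(
  increments=[
    {"tx": 0, "ty": 0, "tz": 0, "rx": 0, "ry": 0, "rz": -3, "gripper": -1},
    {"tx": 0, "ty": 0, "tz": 0, "rx": 0, "ry": 0, "rz": -3, "gripper": -1},
    {"tx": 0, "ty": 0, "tz": 0, "rx": 0, "ry": 0, "rz": 0, "gripper": -1},
  ],
)

```text
clock: 11.3
eef_pos: [579.6, -195.3, 123.2]
tcp_rot: [3.141, 0.0, 1.144]
contact_force: [-3.0, 0.6, 7.4]
opening: 0.335
```

```bash
python3 f.py
```

```text
11.3 yaw 65.6 j6 0.10 Tz -0.144 T [ 0.06  0.47 -0.14] F [-3.   0.6  7.4] pos [ 579.6 -195.3  123.2] open 0.335 tau6 -0.787
```

>>> move_arm(
  increments=[
    {"tx": 0, "ty": 0, "tz": 0, "rx": 0, "ry": 0, "rz": -3, "gripper": -1},
    {"tx": 0, "ty": 0, "tz": 0, "rx": 0, "ry": 0, "rz": -3, "gripper": -1},
    {"tx": 0, "ty": 0, "tz": 0, "rx": 0, "ry": 0, "rz": 0, "gripper": -1},
  ],
)

```text
clock: 11.6
eef_pos: [579.5, -195.2, 123.2]
tcp_rot: [3.141, 0.0, 1.249]
contact_force: [-3.5, 0.0, 6.9]
opening: 0.334
```

```bash
python3 f.py
```

```text
11.6 yaw 71.6 j6 -0.01 Tz -0.041 T [ 0.12  0.53 -0.04] F [-3.5  0.   6.9] pos [ 579.5 -195.2  123.2] open 0.334 tau6 -0.658
```

>>> move_arm(
  increments=[
    {"tx": 0, "ty": 0, "tz": 0, "rx": 0, "ry": 0, "rz": -3, "gripper": -1},
    {"tx": 0, "ty": 0, "tz": 0, "rx": 0, "ry": 0, "rz": -3, "gripper": -1},
    {"tx": 0, "ty": 0, "tz": 0, "rx": 0, "ry": 0, "rz": 0, "gripper": -1},
  ],
)

```text
clock: 11.9
eef_pos: [579.6, -195.2, 123.2]
tcp_rot: [3.141, 0.0, 1.354]
contact_force: [-2.9, 0.4, 5.1]
opening: 0.334
```

```bash
python3 f.py
```

```text
11.9 yaw 77.6 j6 -0.11 Tz -0.021 T [ 0.18  0.42 -0.02] F [-2.9  0.4  5.1] pos [ 579.6 -195.2  123.2] open 0.334 tau6 -0.663
```

>>> move_arm(
  increments=[
    {"tx": 0, "ty": 0, "tz": 0, "rx": 0, "ry": 0, "rz": -3, "gripper": -1},
    {"tx": 0, "ty": 0, "tz": 0, "rx": 0, "ry": 0, "rz": -3, "gripper": -1},
    {"tx": 0, "ty": 0, "tz": 0, "rx": 0, "ry": 0, "rz": 0, "gripper": -1},
  ],
)

```text
clock: 12.2
eef_pos: [579.5, -195.1, 123.2]
tcp_rot: [3.142, 0.0, 1.459]
contact_force: [-3.9, 1.0, 8.3]
opening: 0.335
```

```bash
python3 f.py
```

```text
12.2 yaw 83.6 j6 -0.22 Tz 0.019 T [0.13 0.55 0.02] F [-3.9  1.   8.3] pos [ 579.5 -195.1  123.2] open 0.335 tau6 -0.664
```

>>> move_arm(
  increments=[
    {"tx": 0, "ty": 0, "tz": 0, "rx": 0, "ry": 0, "rz": -3, "gripper": -1},
    {"tx": 0, "ty": 0, "tz": 0, "rx": 0, "ry": 0, "rz": -3, "gripper": -1},
    {"tx": 0, "ty": 0, "tz": 0, "rx": 0, "ry": 0, "rz": 0, "gripper": -1},
  ],
)

```text
clock: 12.5
eef_pos: [579.5, -195.1, 123.2]
tcp_rot: [-3.142, -0.0, 1.563]
contact_force: [-3.5, 0.7, 7.9]
opening: 0.333
```

```bash
python3 f.py
```

```text
12.5 yaw 89.6 j6 -0.32 Tz -0.174 T [ 0.14  0.64 -0.17] F [-3.5  0.7  7.9] pos [ 579.5 -195.1  123.2] open 0.333 tau6 -0.775
```

>>> move_arm(
  increments=[
    {"tx": 0, "ty": 0, "tz": 0, "rx": 0, "ry": 0, "rz": -3, "gripper": -1},
    {"tx": 0, "ty": 0, "tz": 0, "rx": 0, "ry": 0, "rz": -3, "gripper": -1},
    {"tx": 0, "ty": 0, "tz": 0, "rx": 0, "ry": 0, "rz": 0, "gripper": -1},
  ],
)

```text
clock: 12.8
eef_pos: [579.4, -195.1, 123.2]
tcp_rot: [-3.141, -0.0, 1.668]
contact_force: [-3.2, 1.1, 8.2]
opening: 0.338
```

```bash
python3 f.py
```

```text
12.8 yaw 95.6 j6 -0.42 Tz -0.143 T [ 0.12  0.72 -0.14] F [-3.2  1.1  8.2] pos [ 579.4 -195.1  123.2] open 0.338 tau6 -0.801
```

>>> move_arm(
  increments=[
    {"tx": 0, "ty": 0, "tz": 0, "rx": 0, "ry": 0, "rz": -3, "gripper": -1},
    {"tx": 0, "ty": 0, "tz": 0, "rx": 0, "ry": 0, "rz": -3, "gripper": -1},
    {"tx": 0, "ty": 0, "tz": 0, "rx": 0, "ry": 0, "rz": 0, "gripper": -1},
  ],
)

```text
clock: 13.1
eef_pos: [579.4, -195.1, 123.2]
tcp_rot: [-3.141, -0.0, 1.773]
contact_force: [-2.8, 1.6, 6.4]
opening: 0.33
```

```bash
python3 f.py
```

```text
13.1 yaw 101.6 j6 -0.53 Tz 0.016 T [0.18 0.61 0.02] F [-2.8  1.6  6.4] pos [ 579.4 -195.1  123.2] open 0.330 tau6 -0.658
```

Two clicks open. The third should snap at about 126–132°.

>>> move_arm(
  increments=[
    {"tx": 0, "ty": 0, "tz": 0, "rx": 0, "ry": 0, "rz": -3, "gripper": -1},
    {"tx": 0, "ty": 0, "tz": 0, "rx": 0, "ry": 0, "rz": -3, "gripper": -1},
    {"tx": 0, "ty": 0, "tz": 0, "rx": 0, "ry": 0, "rz": 0, "gripper": -1},
  ],
)

```text
clock: 13.4
eef_pos: [579.3, -195.1, 123.2]
tcp_rot: [-3.141, -0.0, 1.878]
contact_force: [-3.7, 1.2, 8.4]
opening: 0.334
```

```bash
python3 f.py
```

```text
13.4 yaw 107.6 j6 -0.63 Tz 0.033 T [0.18 0.73 0.03] F [-3.7  1.2  8.4] pos [ 579.3 -195.1  123.2] open 0.334 tau6 -0.662
```

>>> move_arm(
  increments=[
    {"tx": 0, "ty": 0, "tz": 0, "rx": 0, "ry": 0, "rz": -3, "gripper": -1},
    {"tx": 0, "ty": 0, "tz": 0, "rx": 0, "ry": 0, "rz": -3, "gripper": -1},
    {"tx": 0, "ty": 0, "tz": 0, "rx": 0, "ry": 0, "rz": 0, "gripper": -1},
  ],
)

```text
clock: 13.7
eef_pos: [579.3, -195.1, 123.2]
tcp_rot: [-3.141, -0.0, 1.982]
contact_force: [-4.3, 0.5, 9.0]
opening: 0.33
```

```bash
python3 f.py
```

```text
13.7 yaw 113.6 j6 -0.74 Tz -0.030 T [ 0.17  0.76 -0.03] F [-4.3  0.5  9. ] pos [ 579.3 -195.1  123.2] open 0.330 tau6 -0.694
```

>>> move_arm(
  increments=[
    {"tx": 0, "ty": 0, "tz": 0, "rx": 0, "ry": 0, "rz": -3, "gripper": -1},
    {"tx": 0, "ty": 0, "tz": 0, "rx": 0, "ry": 0, "rz": -3, "gripper": -1},
    {"tx": 0, "ty": 0, "tz": 0, "rx": 0, "ry": 0, "rz": 0, "gripper": -1},
  ],
)

```text
clock: 14.0
eef_pos: [579.2, -195.1, 123.2]
tcp_rot: [-3.141, -0.0, 2.087]
contact_force: [-4.1, 0.7, 8.8]
opening: 0.336
```

```bash
python3 f.py
```

```text
14.0 yaw 119.6 j6 -0.84 Tz -0.181 T [ 0.14  0.77 -0.18] F [-4.1  0.7  8.8] pos [ 579.2 -195.1  123.2] open 0.336 tau6 -0.848
```

>>> move_arm(
  increments=[
    {"tx": 0, "ty": 0, "tz": 0, "rx": 0, "ry": 0, "rz": -3, "gripper": -1},
    {"tx": 0, "ty": 0, "tz": 0, "rx": 0, "ry": 0, "rz": -3, "gripper": -1},
    {"tx": 0, "ty": 0, "tz": 0, "rx": 0, "ry": 0, "rz": 0, "gripper": -1},
  ],
)

```text
clock: 14.3
eef_pos: [579.1, -195.2, 123.2]
tcp_rot: [-3.141, -0.001, 2.192]
contact_force: [-5.0, 0.7, 8.3]
opening: 0.334
```

```bash
python3 f.py
```

```text
14.3 yaw 125.6 j6 -0.95 Tz -0.132 T [ 0.15  0.81 -0.13] F [-5.   0.7  8.3] pos [ 579.1 -195.2  123.2] open 0.334 tau6 -0.789
```

>>> move_arm(
  increments=[
    {"tx": 0, "ty": 0, "tz": 0, "rx": 0, "ry": 0, "rz": -3, "gripper": -1},
    {"tx": 0, "ty": 0, "tz": 0, "rx": 0, "ry": 0, "rz": -3, "gripper": -1},
    {"tx": 0, "ty": 0, "tz": 0, "rx": 0, "ry": 0, "rz": 0, "gripper": -1},
  ],
)

```text
clock: 14.6
eef_pos: [579.1, -195.2, 123.2]
tcp_rot: [-3.141, -0.001, 2.297]
contact_force: [-4.6, 0.9, 8.7]
opening: 0.33
```

```bash
python3 f.py
```

```text
14.6 yaw 131.6 j6 -1.05 Tz 0.019 T [0.07 0.81 0.02] F [-4.6  0.9  8.7] pos [ 579.1 -195.2  123.2] open 0.330 tau6 -0.658
```

Third snap felt: bumps at 60–66°, 90–96° and 120–126°, each followed by zero torque. I'll release, lift, turn toward the rack yaw, and travel.

>>> move_arm(
  increments=[
    {"tx": 0, "ty": 0, "tz": 0, "rx": 0, "ry": 0, "rz": 0, "gripper": 1},
    {"tx": 0, "ty": 0, "tz": 0, "rx": 0, "ry": 0, "rz": 0, "gripper": 1},
    {"tx": 0, "ty": 0, "tz": 0, "rx": 0, "ry": 0, "rz": 0, "gripper": 1},
    {"tx": 0, "ty": 0, "tz": 0, "rx": 0, "ry": 0, "rz": 0, "gripper": 1},
    {"tx": 0, "ty": 0, "tz": 0, "rx": 0, "ry": 0, "rz": 0, "gripper": 1},
    {"tx": 0, "ty": 0, "tz": 0, "rx": 0, "ry": 0, "rz": 0, "gripper": 1},
    {"tx": 0, "ty": 0, "tz": -3, "rx": 0, "ry": 0, "rz": 0, "gripper": 1},
    {"tx": 0, "ty": 0, "tz": -3, "rx": 0, "ry": 0, "rz": 0, "gripper": 1},
    {"tx": 0, "ty": 0, "tz": -3, "rx": 0, "ry": 0, "rz": 0, "gripper": 1},
  ],
)

```text
clock: 15.5
eef_pos: [579.5, -195.0, 213.1]
tcp_rot: [-3.141, -0.001, 2.295]
contact_force: [0.0, -0.8, 0.3]
opening: 1.002
```

>>> move_arm(
  increments=[
    {"tx": 0, "ty": 0, "tz": 0, "rx": 0, "ry": 0, "rz": 8, "gripper": 0},
    {"tx": 0, "ty": 0, "tz": 0, "rx": 0, "ry": 0, "rz": 8, "gripper": 0},
    {"tx": 0, "ty": 0, "tz": 0, "rx": 0, "ry": 0, "rz": 8, "gripper": 0},
    {"tx": 0, "ty": 0, "tz": 0, "rx": 0, "ry": 0, "rz": 8, "gripper": 0},
    {"tx": 0, "ty": 0, "tz": 0, "rx": 0, "ry": 0, "rz": 8, "gripper": 0},
    {"tx": 0, "ty": 0, "tz": 0, "rx": 0, "ry": 0, "rz": 8, "gripper": 0},
  ],
)

```text
clock: 16.1
eef_pos: [579.6, -195.1, 212.3]
tcp_rot: [-3.142, -0.0, 1.451]
contact_force: [-0.3, -0.3, -0.4]
opening: 0.502
```

```bash
python3 f.py; python3 - <<'E'
from h import *
s=r.sense(); im,d=r.grab_frame('wrist'); X=cloud(d,s)
q=(d>0)&(X[...,2]>104)&(X[...,2]<116)
rect=cv2.minAreaRect(X[q][:,:2].astype(np.float32)); print(q.sum(),rect)
for n in ['well','slit_fixed_jaw','dial_foot']:
    for o in r.place_of(n,'wrist')[:2]:
        v,u=o['location']; print(n,round(o['confidence'],2),np.round([u,v]),np.round(rayz('wrist',u,v,110,s),1))
cv2.imwrite('pics/w3.png',im[:,:,::-1])
print(inc([414,320,200],s))
E
```

```text
16.1 yaw 83.2 j6 -0.21 Tz -0.017 T [-0.02 -0.03 -0.02] F [-0.3 -0.3 -0.4] pos [ 579.6 -195.1  212.3] open 0.502 tau6 -2.308
54628 ((581.3753662109375, -151.44796752929688), (233.59085083007812, 193.66786193847656), 79.12149047851562)
slit_fixed_jaw 0.61 [321. 114.] [ 591.3 -125.1  110. ]
dial_foot 0.81 [320. 194.] [ 582.7 -194.3  110. ]
[ 49.17 -22.58   1.23]
```

>>> move_arm(
  increments=[
    {"tx": 4.1, "ty": -1.9, "tz": 0, "rx": 0, "ry": 0, "rz": 0, "gripper": 0},
    {"tx": 4.1, "ty": -1.9, "tz": 0, "rx": 0, "ry": 0, "rz": 0, "gripper": 0},
    {"tx": 4.1, "ty": -1.9, "tz": 0, "rx": 0, "ry": 0, "rz": 0, "gripper": 0},
    {"tx": 4.1, "ty": -1.9, "tz": 0, "rx": 0, "ry": 0, "rz": 0, "gripper": 0},
    {"tx": 4.1, "ty": -1.9, "tz": 0, "rx": 0, "ry": 0, "rz": 0, "gripper": 0},
    {"tx": 4.1, "ty": -1.9, "tz": 0, "rx": 0, "ry": 0, "rz": 0, "gripper": 0},
    {"tx": 4.1, "ty": -1.9, "tz": 0, "rx": 0, "ry": 0, "rz": 0, "gripper": 0},
    {"tx": 4.1, "ty": -1.9, "tz": 0, "rx": 0, "ry": 0, "rz": 0, "gripper": 0},
    {"tx": 4.1, "ty": -1.9, "tz": 0, "rx": 0, "ry": 0, "rz": 0, "gripper": 0},
    {"tx": 4.1, "ty": -1.9, "tz": 0, "rx": 0, "ry": 0, "rz": 0, "gripper": 0},
    {"tx": 4.1, "ty": -1.9, "tz": 0, "rx": 0, "ry": 0, "rz": 0, "gripper": 0},
    {"tx": 2.1, "ty": -1.7, "tz": 0, "rx": 0, "ry": 0, "rz": 0, "gripper": 0},
  ],
)

```text
clock: 17.5
eef_pos: [408.0, 302.5, 212.6]
tcp_rot: [3.141, -0.001, 1.463]
contact_force: [0.2, 0.7, 0.2]
opening: 0.5
```

>>> move_arm(
  increments=[
    {"tx": 0, "ty": 0, "tz": 0, "rx": 0, "ry": 0, "rz": 0, "gripper": 0},
    {"tx": 0, "ty": 0, "tz": 0, "rx": 0, "ry": 0, "rz": 0, "gripper": 0},
  ],
)

```text
clock: 17.7
eef_pos: [408.4, 299.7, 212.3]
tcp_rot: [3.141, 0.0, 1.461]
contact_force: [0.7, -0.5, -0.1]
opening: 0.498
```

```bash
python3 f.py; python3 - <<'E'
from h import *
s=r.sense(); im,d=r.grab_frame('wrist'); X=cloud(d,s); np.save('X.npy',X); np.save('wi.npy',im)
q=(d>0)&(X[...,2]>25)&(X[...,2]<34)&(X[...,0]>370)&(X[...,0]<600)&(X[...,1]>260)&(X[...,1]<370)
print('rack',q.sum(),cv2.minAreaRect(X[q][:,:2].astype(np.float32)))
q=(d>0)&(X[...,2]>66)&(X[...,2]<82)&(np.hypot(X[...,0]-414,X[...,1]-320)<25)
print('std',q.sum(),cv2.minAreaRect(X[q][:,:2].astype(np.float32)) if q.sum() else '',np.median(X[q],0))
q=(d>0)&(X[...,2]>66)&(np.hypot(X[...,0]-395,X[...,1]-388)<30)
print('big',q.sum(),cv2.minAreaRect(X[q][:,:2].astype(np.float32)) if q.sum() else '',np.median(X[q],0))
for n in ['standard_center','cuvette_a_center','cuvette_rack']:
    for o in r.place_of(n,'wrist')[:3]:
        v,u=o['location']; print(n,round(o['confidence'],2),np.round([u,v]),np.round(rayz('wrist',u,v,42.5,s),1))
cv2.imwrite('pics/w4.png',im[:,:,::-1])
E
```

```text
17.7 yaw 83.7 j6 0.74 Tz -0.020 T [ 0.02 -0.   -0.02] F [ 0.7 -0.5 -0.1] pos [408.4 299.7 212.3] open 0.498 tau6 0.078
rack 4094 ((470.8150939941406, 312.4588928222656), (44.488975524902344, 152.4218292236328), 81.64152526855469)
std 177 ((417.188720703125, 320.6946105957031), (12.777472496032715, 13.023475646972656), 81.61054229736328) [417.23640562 321.30034142  74.75747902]
big 412 ((404.65069580078125, 394.0477600097656), (17.276025772094727, 17.25341033935547), 77.78729248046875) [404.78355378 393.75185836  86.19089156]
standard_center 0.78 [301.  90.] [402.5 394.7  42.5]
standard_center 0.62 [320. 160.] [414.2 320.1  42.5]
cuvette_a_center 0.59 [417. 161.] [521.  306.8  42.5]
cuvette_rack 0.66 [368. 157.] [466.8 317.7  42.5]
```

View pics/w4.png

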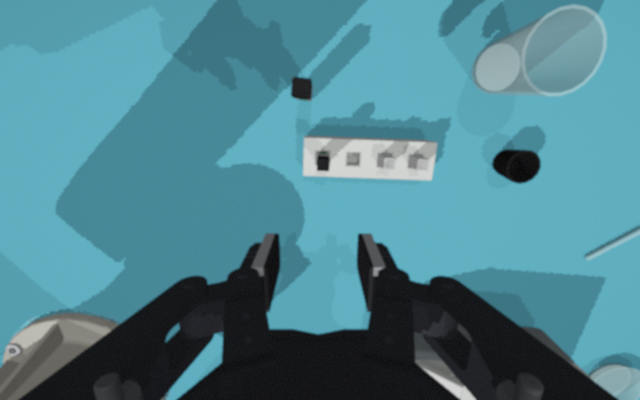

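The small standard is at (322,160), 12.8 mm square with its top at z=74.8, in the rack's end hole. The big look-alike is at (302,88), 17 mm square with its top at 86. The next hole, (353,158), is empty, and the cuvettes are at (386,158) and (417,160). I'll go down on the small one.

>>> move_arm(
  increments=[
    {"tx": 2.2, "ty": 0.65, "tz": 0, "rx": 0, "ry": 0, "rz": 0, "gripper": 0},
    {"tx": 0, "ty": 0, "tz": 3, "rx": 0, "ry": 0, "rz": 2.1, "gripper": 0},
    {"tx": 0, "ty": 0, "tz": 4, "rx": 0, "ry": 0, "rz": 0, "gripper": 0},
    {"tx": 0, "ty": 0, "tz": 4, "rx": 0, "ry": 0, "rz": 0, "gripper": 0},
    {"tx": 0, "ty": 0, "tz": 0, "rx": 0, "ry": 0, "rz": 0, "gripper": 0},
    {"tx": 0, "ty": 0, "tz": 0, "rx": 0, "ry": 0, "rz": 0, "gripper": 0},
  ],
)

```text
clock: 18.5
eef_pos: [417.8, 319.9, 102.5]
tcp_rot: [-3.141, 0.001, 1.42]
contact_force: [-0.3, 0.4, 0.4]
opening: 0.501
```

```bash
python3 f.py; python3 - <<'E'
from h import *
s=r.sense(); im,d=r.grab_frame('wrist'); X=cloud(d,s)
q=(d>0)&(X[...,2]>66)&(X[...,2]<82)&(np.hypot(X[...,0]-417,X[...,1]-320)<15)
print('std',q.sum(),cv2.minAreaRect(X[q][:,:2].astype(np.float32)) if q.sum() else '',np.median(X[q],0))
print(inc([417.3,320.6,50],s))
E
```

```text
18.5 yaw 81.3 j6 0.80 Tz 0.045 T [0.04 0.05 0.05] F [-0.3  0.4  0.4] pos [417.8 319.9 102.5] open 0.501 tau6 -0.009
std 437 ((417.15142822265625, 320.5498352050781), (13.899703025817871, 12.63113021850586), 80.97142791748047) [417.16732144 322.2789455   74.61140083]
[ 0.07 -0.06  5.25]
```

>>> move_arm(
  increments=[
    {"tx": 0.1, "ty": -0.06, "tz": 2.5, "rx": 0, "ry": 0, "rz": 0, "gripper": 0},
    {"tx": 0, "ty": 0, "tz": 2, "rx": 0, "ry": 0, "rz": 0, "gripper": 0},
    {"tx": 0, "ty": 0, "tz": 0.7, "rx": 0, "ry": 0, "rz": 0, "gripper": 0},
    {"tx": 0, "ty": 0, "tz": 0, "rx": 0, "ry": 0, "rz": 0, "gripper": 0},
    {"tx": 0, "ty": 0, "tz": 0, "rx": 0, "ry": 0, "rz": 0, "gripper": -1},
    {"tx": 0, "ty": 0, "tz": 0, "rx": 0, "ry": 0, "rz": 0, "gripper": -1},
    {"tx": 0, "ty": 0, "tz": 0, "rx": 0, "ry": 0, "rz": 0, "gripper": -1},
    {"tx": 0, "ty": 0, "tz": 0, "rx": 0, "ry": 0, "rz": 0, "gripper": -1},
    {"tx": 0, "ty": 0, "tz": 0, "rx": 0, "ry": 0, "rz": 0, "gripper": -1},
    {"tx": 0, "ty": 0, "tz": 0, "rx": 0, "ry": 0, "rz": 0, "gripper": -1},
  ],
  squeeze=35,
)

```text
clock: 19.55
eef_pos: [417.6, 322.3, 51.5]
tcp_rot: [3.141, -0.001, 1.42]
contact_force: [-2.1, 0.0, 7.1]
opening: 0.136
```

```bash
python3 f.py
```

```text
19.55 yaw 81.4 j6 0.80 Tz -0.038 T [ 0.04  0.42 -0.04] F [-2.1  0.   7.1] pos [417.6 322.3  51.5] open 0.136 tau6 -0.006
```

>>> move_arm(
  increments=[
    {"tx": 0, "ty": 0, "tz": -1.5, "rx": 0, "ry": 0, "rz": 0, "gripper": -1},
    {"tx": 0, "ty": 0, "tz": -1.5, "rx": 0, "ry": 0, "rz": 0, "gripper": -1},
    {"tx": 0, "ty": 0, "tz": -3, "rx": 0, "ry": 0, "rz": 0, "gripper": -1},
    {"tx": 0, "ty": 0, "tz": -4, "rx": 0, "ry": 0, "rz": 0, "gripper": -1},
    {"tx": 0, "ty": 0, "tz": -5, "rx": 0, "ry": 0, "rz": 0, "gripper": -1},
    {"tx": 0, "ty": 0, "tz": 0, "rx": 0, "ry": 0, "rz": 0, "gripper": -1},
  ],
)

```text
clock: 20.15
eef_pos: [420.3, 324.1, 207.2]
tcp_rot: [3.134, -0.008, 1.421]
contact_force: [0.5, 0.8, 0.5]
opening: 0.137
```

```bash
python3 f.py; python3 - <<'E'
from h import *
s=r.sense(); im,d=r.grab_frame('wrist'); np.save('held.npy',im)
cv2.imwrite('pics/w5.png',cv2.resize(im[200:400,180:460],None,fx=2.8,fy=2.8)[:,:,::-1])
print(inc([612.3,-33.2-60,s['eef_pos'][2]],s),inc([612.3,-33.2,s['eef_pos'][2]],s))
E
```

```text
20.15 yaw 81.4 j6 0.80 Tz -0.027 T [ 0.02 -0.04 -0.03] F [0.5 0.8 0.5] pos [420.3 324.1 207.2] open 0.137 tau6 0.000
[-38.39  25.23  -0.11] [-32.45  24.33  -0.07]
```

View pics/w5.png

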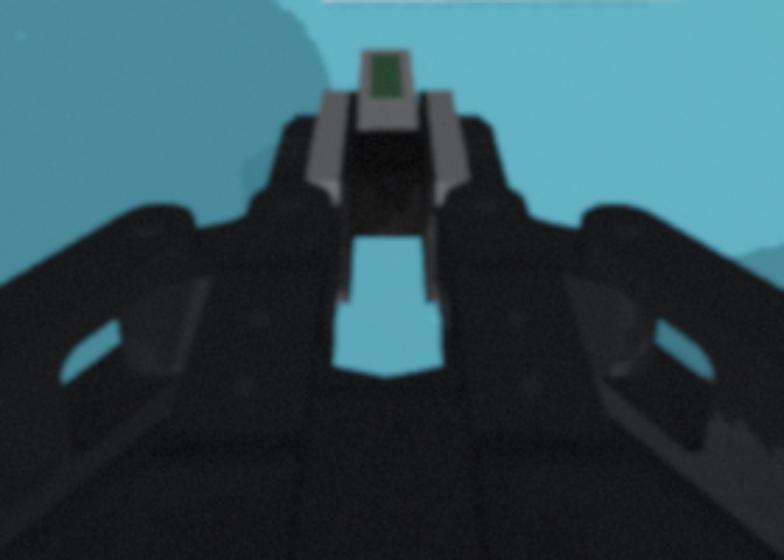

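The standard is held upright and centred between the pads, its pane at crop (386,75). I'll move to a stand-off beside the well so the wrist camera can see it.

>>> move_arm(
  increments=[
    {"tx": -3.2, "ty": 2.1, "tz": 0, "rx": 0, "ry": 0, "rz": 0, "gripper": -1},
    {"tx": -3.2, "ty": 2.1, "tz": 0, "rx": 0, "ry": 0, "rz": 0, "gripper": -1},
    {"tx": -3.2, "ty": 2.1, "tz": 0, "rx": 0, "ry": 0, "rz": 0, "gripper": -1},
    {"tx": -3.2, "ty": 2.1, "tz": 0, "rx": 0, "ry": 0, "rz": 0, "gripper": -1},
    {"tx": -3.2, "ty": 2.1, "tz": 0, "rx": 0, "ry": 0, "rz": 0, "gripper": -1},
    {"tx": -3.2, "ty": 2.1, "tz": 0, "rx": 0, "ry": 0, "rz": 0, "gripper": -1},
    {"tx": -3.2, "ty": 2.1, "tz": 0, "rx": 0, "ry": 0, "rz": 0, "gripper": -1},
    {"tx": -3.2, "ty": 2.1, "tz": 0, "rx": 0, "ry": 0, "rz": 0, "gripper": -1},
    {"tx": -3.2, "ty": 2.1, "tz": 0, "rx": 0, "ry": 0, "rz": 0, "gripper": -1},
    {"tx": -3.2, "ty": 2.1, "tz": 0, "rx": 0, "ry": 0, "rz": 0, "gripper": -1},
    {"tx": -3.2, "ty": 2.1, "tz": 0, "rx": 0, "ry": 0, "rz": 0, "gripper": -1},
    {"tx": -3.2, "ty": 2.1, "tz": 0, "rx": 0, "ry": 0, "rz": 0, "gripper": -1},
  ],
)

```text
clock: 21.4
eef_pos: [608.5, -97.2, 198.9]
tcp_rot: [-3.14, -0.0, 1.42]
contact_force: [0.4, 0.5, -0.3]
opening: 0.136
```

>>> move_arm(
  increments=[
    {"tx": 0, "ty": 0, "tz": 0, "rx": 0, "ry": 0, "rz": 0, "gripper": -1},
    {"tx": 0, "ty": 0, "tz": 0, "rx": 0, "ry": 0, "rz": 0, "gripper": -1},
    {"tx": 0, "ty": 0, "tz": 0, "rx": 0, "ry": 0, "rz": 0, "gripper": -1},
  ],
)

```text
clock: 21.7
eef_pos: [607.8, -94.9, 199.4]
tcp_rot: [-3.14, -0.0, 1.421]
contact_force: [0.4, 0.1, -0.0]
opening: 0.139
```

```bash
python3 f.py; python3 - <<'E'
from h import *
s=r.sense(); im,d=r.grab_frame('wrist'); X=cloud(d,s)
R=Ro.from_euler('xyz',s['tcp_rot']).as_matrix(); T=(X-s['eef_pos'])@R   # tool coords
for u,v in [(318,220),(318,224),(318,228),(318,233),(318,238),(316,228),(320,228)]: print((u,v),d[v,u],np.round(T[v,u],1))
# pixel columns of bar at several rows
b=(d>0)&(np.abs(T[...,0])<15)&(np.abs(T[...,1])<10)&(T[...,2]>5)&(T[...,2]<60)
print('bar',b.sum(),np.round(np.percentile(T[b],[2,50,98],axis=0),1))
# well: hole interior deeper than deck
for n in ['well','slit_fixed_jaw']:
    for o in r.place_of(n,'wrist')[:2]:
        v,u=o['location']; print(n,round(o['confidence'],2),np.round([u,v],1),np.round(rayz('wrist',u,v,110,s),1))
g=cv2.cvtColor(im,cv2.COLOR_RGB2GRAY)
q=((d>0)&(X[...,2]>104)&(X[...,2]<116)); print('deck',cv2.minAreaRect(X[q][:,:2].astype(np.float32)))
cv2.imwrite('pics/w6.png',cv2.resize(im[60:260,220:420],(600,600),interpolation=cv2.INTER_CUBIC)[:,:,::-1])
np.save('w6.npy',im);np.save('w6d.npy',d)
E
```

```text
21.7 yaw 81.4 j6 -0.01 Tz -0.040 T [-0.02 -0.01 -0.04] F [ 0.4  0.1 -0. ] pos [607.8 -94.9 199.4] open 0.139 tau6 -0.003
(318, 220) 185.80453 [ 4.4  1.  30.8]
(318, 224) 179.52916 [ 4.3  1.  24.2]
(318, 228) 173.19055 [ 4.4  1.  17.6]
(318, 233) 167.10536 [ 4.   1.  11.2]
(318, 238) 159.46707 [4.5 1.  3.3]
(316, 228) 172.8574 [ 4.6 -0.2 17.3]
(320, 228) 173.03421 [ 4.5  2.3 17.5]
bar 397 [[ 3.8 -4.9  5.4]
 [ 4.3  1.  19.2]
 [ 5.   6.8 37.3]]
well 0.57 [310.5 126.3] [611.9 -33.4 110. ]
slit_fixed_jaw 0.9 [304.2 233.3] [ 591.7 -124.6  110. ]
deck ((592.0872192382812, -97.26083374023438), (290.4908142089844, 192.35252380371094), 78.64827728271484)
```

View pics/w6.png

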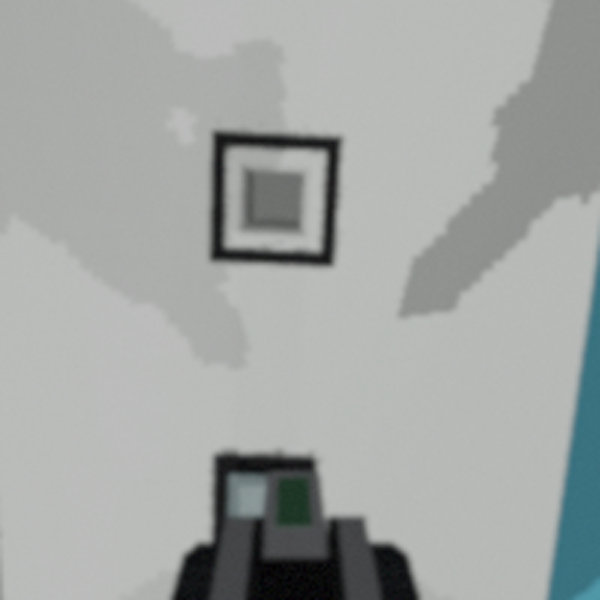

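The well trim is centred at crop (275,198) and the hole is clear. The bar foot is at crop (293,500). Next is a precise fit of the trim in world coordinates.

```bash
python3 - <<'E'
from h import *
s=r.sense(); im=np.load('w6.npy'); g=cv2.cvtColor(im,cv2.COLOR_RGB2GRAY)
roi=(g[90:160,280:345]<90).astype(np.uint8)
cs,_=cv2.findContours(roi,cv2.RETR_EXTERNAL,cv2.CHAIN_APPROX_NONE); c=max(cs,key=cv2.contourArea)[:,0]+[280,90]
W=np.array([rayz('wrist',float(u),float(v),110.,s)[:2] for u,v in c],np.float32)
rect=cv2.minAreaRect(W); print('trim',rect)
w=np.array(rect[0]); R=Ro.from_euler('xyz',s['tcp_rot']).as_matrix()
yaw=s['tcp_rot'][2]; print(np.degrees(yaw))
bar=np.array([-1.9,1.0])   # tool coords of bar axis
D=R[:2,:2].T@(w-s['eef_pos'][:2])
print('well in tool',D,'shift needed cm (no turn)',(D-bar)/10)
for yt in [78.8,79.5]:
    a=np.radians(yt); Rt=Ro.from_euler('xyz',[np.pi,0,a]).as_matrix()
    print(yt,'TCP target',w-Rt[:2,:2]@bar)
E
```

```text
trim ((612.865478515625, -33.19520568847656), (32.97225570678711, 32.61427307128906), 78.85438537597656)
81.45878827752905
well in tool [61.45578768 -4.6403307 ] shift needed cm (no turn) [ 6.33557877 -0.56403307]
78.8 TCP target [612.25356863 -31.13715654]
79.5 TCP target [612.22847111 -31.14478584]
```

>>> move_arm(
  increments=[
    {"tx": 3.2, "ty": -0.3, "tz": 0, "rx": 0, "ry": 0, "rz": 0, "gripper": -1},
    {"tx": 3.14, "ty": -0.26, "tz": 0, "rx": 0, "ry": 0, "rz": 0, "gripper": -1},
    {"tx": 0, "ty": 0, "tz": 2, "rx": 0, "ry": 0, "rz": 2.6, "gripper": -1},
    {"tx": 0, "ty": 0, "tz": 2, "rx": 0, "ry": 0, "rz": 0, "gripper": -1},
    {"tx": 0, "ty": 0, "tz": 0, "rx": 0, "ry": 0, "rz": 0, "gripper": -1},
    {"tx": 0, "ty": 0, "tz": 0, "rx": 0, "ry": 0, "rz": 0, "gripper": -1},
    {"tx": 0, "ty": 0, "tz": 0, "rx": 0, "ry": 0, "rz": 0, "gripper": -1},
  ],
)

```text
clock: 22.55
eef_pos: [613.4, -32.1, 161.4]
tcp_rot: [3.14, -0.0, 1.375]
contact_force: [0.1, 0.3, 0.3]
opening: 0.135
```

```bash
python3 f.py; python3 - <<'E'
from h import *
s=r.sense(); im,d=r.grab_frame('wrist'); print('corr',inc([612.25,-31.14,s['eef_pos'][2]],s))
X=cloud(d,s); R=Ro.from_euler('xyz',s['tcp_rot']).as_matrix(); T=(X-s['eef_pos'])@R
b=(d>0)&(np.abs(T[...,0])<15)&(np.abs(T[...,1])<10)&(T[...,2]>5)&(T[...,2]<41)
print('bar',b.sum(),np.round(np.percentile(T[b],[2,50,98],axis=0),1))
cv2.imwrite('pics/w7.png',cv2.resize(im[160:260,260:380],(720,600),interpolation=cv2.INTER_CUBIC)[:,:,::-1])
E
```

```text
22.55 yaw 78.8 j6 0.14 Tz -0.034 T [-0.02 -0.05 -0.03] F [0.1 0.3 0.3] pos [613.4 -32.1 161.4] open 0.135 tau6 -0.000
corr [ 0.07 -0.13 -0.  ]
bar 406 [[ 3.8 -5.   5.4]
 [ 4.4  1.  19. ]
 [ 5.   6.8 37.3]]
```

View pics/w7.png

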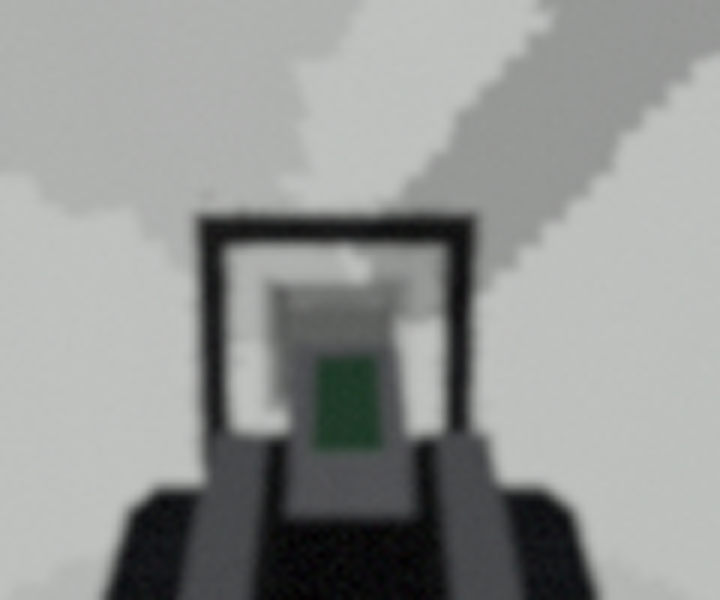

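The bar foot centre (crop x≈347) sits about 1.4 mm right of the hole centre (≈333), which matches the computed correction. I'll apply it and lower gently.

>>> move_arm(
  increments=[
    {"tx": 0.07, "ty": -0.14, "tz": 0, "rx": 0, "ry": 0, "rz": 0, "gripper": -1},
    {"tx": 0, "ty": 0, "tz": 0.4, "rx": 0, "ry": 0, "rz": 0, "gripper": -1},
    {"tx": 0, "ty": 0, "tz": 0.4, "rx": 0, "ry": 0, "rz": 0, "gripper": -1},
    {"tx": 0, "ty": 0, "tz": 0.3, "rx": 0, "ry": 0, "rz": 0, "gripper": -1},
    {"tx": 0, "ty": 0, "tz": 0.2, "rx": 0, "ry": 0, "rz": 0, "gripper": -1},
    {"tx": 0, "ty": 0, "tz": 0, "rx": 0, "ry": 0, "rz": 0, "gripper": -1},
  ],
)

```text
clock: 23.2
eef_pos: [611.2, -31.2, 146.8]
tcp_rot: [-3.141, 0.0, 1.375]
contact_force: [0.4, 0.2, -0.4]
opening: 0.136
```

```bash
python3 f.py
```

```text
23.2 yaw 78.8 j6 0.14 Tz 0.007 T [-0.01 -0.04  0.01] F [ 0.4  0.2 -0.4] pos [611.2 -31.2 146.8] open 0.136 tau6 -0.000
```

>>> move_arm(
  increments=[
    {"tx": 0, "ty": 0.05, "tz": 0.3, "rx": 0, "ry": 0, "rz": 0, "gripper": -1},
    {"tx": 0, "ty": 0, "tz": 0.3, "rx": 0, "ry": 0, "rz": 0, "gripper": -1},
    {"tx": 0, "ty": 0, "tz": 0.3, "rx": 0, "ry": 0, "rz": 0, "gripper": -1},
    {"tx": 0, "ty": 0, "tz": 0.3, "rx": 0, "ry": 0, "rz": 0, "gripper": -1},
    {"tx": 0, "ty": 0, "tz": 0, "rx": 0, "ry": 0, "rz": 0, "gripper": -1},
  ],
)

```text
clock: 23.7
eef_pos: [611.7, -31.3, 134.7]
tcp_rot: [-3.141, 0.0, 1.375]
contact_force: [-0.3, 0.5, -0.6]
opening: 0.135
```

```bash
python3 f.py
```

```text
23.7 yaw 78.8 j6 0.14 Tz 0.009 T [-0.    0.03  0.01] F [-0.3  0.5 -0.6] pos [611.7 -31.3 134.7] open 0.135 tau6 0.000
```

Sliding in free. On to about 1–2 mm above the bottom.

>>> move_arm(
  increments=[
    {"tx": 0, "ty": 0, "tz": 0.4, "rx": 0, "ry": 0, "rz": 0, "gripper": -1},
    {"tx": 0, "ty": 0, "tz": 0.4, "rx": 0, "ry": 0, "rz": 0, "gripper": -1},
    {"tx": 0, "ty": 0, "tz": 0.4, "rx": 0, "ry": 0, "rz": 0, "gripper": -1},
    {"tx": 0, "ty": 0, "tz": 0.3, "rx": 0, "ry": 0, "rz": 0, "gripper": -1},
    {"tx": 0, "ty": 0, "tz": 0.1, "rx": 0, "ry": 0, "rz": 0, "gripper": -1},
    {"tx": 0, "ty": 0, "tz": 0, "rx": 0, "ry": 0, "rz": 0, "gripper": -1},
  ],
)

```text
clock: 24.3
eef_pos: [611.9, -31.3, 119.1]
tcp_rot: [-3.141, 0.0, 1.375]
contact_force: [-0.0, -0.2, -0.4]
opening: 0.138
```

```bash
python3 f.py
```

```text
24.3 yaw 78.8 j6 0.14 Tz -0.034 T [-0.02  0.03 -0.03] F [-0.  -0.2 -0.4] pos [611.9 -31.3 119.1] open 0.138 tau6 0.000
```

>>> move_arm(
  increments=[
    {"tx": 0, "ty": 0, "tz": 0.1, "rx": 0, "ry": 0, "rz": 0, "gripper": -1},
    {"tx": 0, "ty": 0, "tz": 0.1, "rx": 0, "ry": 0, "rz": 0, "gripper": -1},
    {"tx": 0, "ty": 0, "tz": 0, "rx": 0, "ry": 0, "rz": 0, "gripper": -1},
    {"tx": 0, "ty": 0, "tz": 0, "rx": 0, "ry": 0, "rz": 0, "gripper": 0},
    {"tx": 0, "ty": 0, "tz": 0, "rx": 0, "ry": 0, "rz": 0, "gripper": 0},
    {"tx": 0, "ty": 0, "tz": 0, "rx": 0, "ry": 0, "rz": 0, "gripper": 0},
    {"tx": 0, "ty": 0, "tz": 0, "rx": 0, "ry": 0, "rz": 0, "gripper": 0},
    {"tx": 0, "ty": 0, "tz": -1, "rx": 0, "ry": 0, "rz": 0, "gripper": 0},
    {"tx": 0, "ty": 0, "tz": -3, "rx": 0, "ry": 0, "rz": 0, "gripper": 0},
    {"tx": -2, "ty": 0, "tz": -4, "rx": 0, "ry": 0, "rz": 0, "gripper": 0},
    {"tx": -2, "ty": 0, "tz": -3, "rx": 0, "ry": 0, "rz": 0, "gripper": 0},
    {"tx": 0, "ty": 0, "tz": 0, "rx": 0, "ry": 0, "rz": 0, "gripper": 0},
  ],
)

```text
clock: 25.5
eef_pos: [606.6, -72.7, 232.9]
tcp_rot: [3.133, 0.0, 1.374]
contact_force: [-0.5, 0.0, 0.6]
opening: 0.499
```

```bash
python3 f.py; python3 - <<'E'
from h import *
s=r.sense(); im,d=r.grab_frame('wrist'); X=cloud(d,s)
q=(d>0)&(X[...,2]>128)&(X[...,2]<165)&(np.hypot(X[...,0]-613,X[...,1]+33)<20)
print('std top',q.sum(),np.percentile(X[q][:,2],[50,90,98]))
t=q&(X[...,2]>np.percentile(X[q][:,2],90)-2.5); print(cv2.minAreaRect(X[t][:,:2].astype(np.float32)))
e=(d>0)&(np.hypot(X[...,0]-613,X[...,1]+33)<60)&(np.hypot(X[...,0]-613,X[...,1]+33)>30)&(abs(X[...,2]-110)<10); print('deck z',np.median(X[e][:,2]))
for n in ['standard_center','well']:
    for o in r.place_of(n,'wrist')[:2]:
        v,u=o['location']; print(n,round(o['confidence'],2),np.round([u,v],1))
cv2.imwrite('pics/w8.png',cv2.resize(im[40:260,200:440],(720,600*110//100-60),interpolation=cv2.INTER_CUBIC)[:600,:,::-1])
E
```

```text
25.5 yaw 78.7 j6 0.08 Tz 0.048 T [ 0.03 -0.02  0.05] F [-0.5  0.   0.6] pos [606.6 -72.7 232.9] open 0.499 tau6 -0.390
std top 255 [139.78783935 140.72081327 141.18892504]
((613.634765625, -33.47307205200195), (12.69324779510498, 11.796319007873535), 78.43266296386719)
deck z 109.68147184055415
standard_center 0.74 [310.6 149.3]
well 0.8 [312.5 150.5]
```

View pics/w8.png

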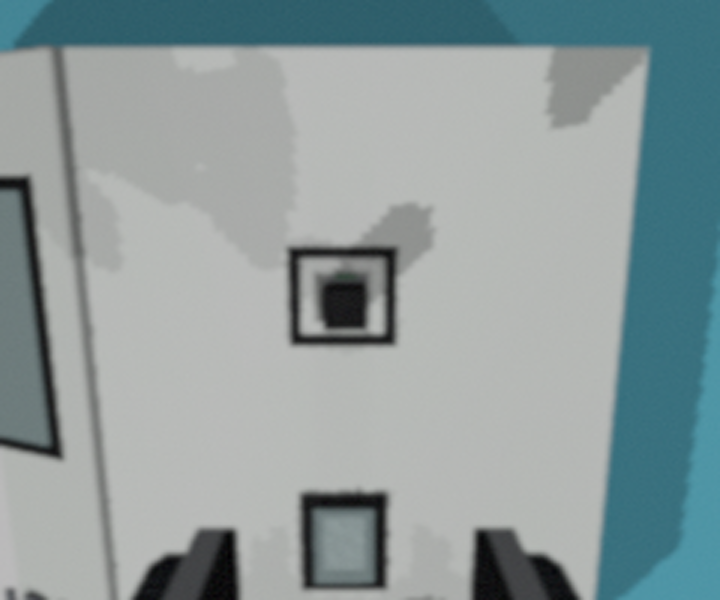

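The black grip is centred in the well trim (crop 343,303). Its top is 30.1 mm above the deck, so the standard is fully home and upright, and the gripper is clear. Handing in.

```bash
python3 -c "
from h import *
print(r.sign_off()); print(r.sense()['clock'])"
```

```text
the job is handed in; nothing more can be done
None
the job is handed in; nothing more can be done
```

The slit is set three clicks open from its closed stop, the check standard is fully home in the well, and the job is handed in. The last clock reading was about 25.5 s of the 72 s allowed.

- **Dial:** I turned it clockwise through two torque bumps of up to 0.17 N m. The torque then rose to 0.57 N m, which is the closed stop, and I stopped there, at most about 8° (0.14 rad) into it. Turning back, I felt three separate bumps, each followed by zero torque. I let go in the free play after the third snap. The count rests on feel alone, because the slit opening is too small to see on camera.
- **Standard:** I took the small one (about 12.7 mm square) from the rack and left the 17 mm look-alike standing on the bench. It slid into the well with no measurable contact force. A wrist-camera check after release put its top about 30 mm above the deck and within 1 mm of the well centre. It stood upright and the gripper was clear.

Several early move calls were refused as invalid because their rows left out keys; the arm did not move on them. No check failed or disagreed. I took no final picture of the cuvettes, glassware, bottle or cap, but felt no unexpected contact.

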